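Dry-lay stove tiles in running bond and tally the panel

ROBOT

A 7-joint arm with a two-finger parallel gripper is mounted at the origin on the work surface. World frame = base frame: x ahead of the robot, y to its left, z up, the work surface at z = 0. Lengths are in m, angles in rad, forces in N, time in s.
With the tool pointing down it reaches from about 0.4 to 0.85 m from the base axis. Payload 4.5 kg.
Tool frame: the origin (TCP) lies on the centre line of the jaws, within the pads' length; the fingertips stand 8 mm ahead of it and the grasp point (between the pads) lies 11 mm behind it; z points along the fingers, x is the direction in which the jaws open and shut, and the axes are right-handed (so a half turn about z gives the same grasp; the last joint's range is limited). The gripper opens to 88 mm and grips with 3 to 60 N. Pads are 18 mm wide; open, the fingers measure 123 mm over their backs; the gripper's body (75 mm by 187 mm) begins 45 mm behind the grasp point.
Start: joints at [1.251, 0.689, -0.195, 1.565, 0.157, 0.902, -0.215], TCP at [0.217, -0.586, 0.247] pointing down, gripper open.
Joint ranges: [-3.01, 3.01], [-0.46, 2.08], [-1.47, 1.51], [0.13, 2.56], [-1, 4.14], [0.04, 2.09], [-2.66, 2.66]. Speed limits (rad/s): [2.57, 2.57, 3.14, 3.14, 3.14, 3.14, 3.14].

INTERFACE

Orientations are given as a unit quaternion [x, y, z, w].
In Python, from plant import r gives the robot as it stands.
- The arm moves only by the shell command python3 -m pendant 'ROWS' [FORCE]. ROWS is JSON, a list of rows, each a list of 3 entries, a list of its own where there are three numbers: the turn, a rotation vector about the tool's x, y, z in rad, then the shift along the tool's x, y, z in m, then the opening, from 0 (shut) to 1 (fully open). In form: [[[wx, wy, wz], [tx, ty, tz], claw], ...]. A call has 1 to 10 rows; each row is the pose to reach, as a shift and turn from the pose commanded when the call began, along the tool's axes at that moment; what a row does not reach only later rows make up. A row lasts 1/10 s, in which the tool goes at most 50 mm and 8.59 degrees, less where a joint would pass 70% of its speed; a pose out of reach is approached as far as the arm can. A call with a gripper value outside its range is refused whole. The fingers move at their own pace and stop on an object; FORCE is the grip in N (left out, the last holds). Time passes only in rows, so rows that repeat a pose let the fingers close. It gives the time, the measured TCP pose, the force and the opening at its end, in the units of the state.
- r.get_state(): the state, without advancing time (a new reading comes with each control period).
- r.snapshot(name): name is "side" or "top"; returns a dict with "image" (384x512x3 uint8, red, green, blue), "mtx" (3x3 intrinsics, pixels), "dist" ([k1, k2, p1, p2, k3] as OpenCV has them; the pictures are not rectified), "R" (3x3) and "t" (3): a world point X has camera coordinates R X + t. Camera axes: x right, y down, z forward; pixel columns grow to the right and rows downward; lengths in m; the calibration is good to about 2 mm. A picture is of the moment at which its call begins. There is no depth.
- r.finish_job(): hands the job in, once; it reports no verdict.
The state is a dict: "clock": time; "q": joint angles; "qd": joint speeds; "joint_torque": joint torques, N m; "tool_pos": TCP position; "eef_rot": TCP orientation; "contact_force": force on the tool from outside, world axes, zero at the start; "moment": the same for the moment, N m; "opening": opening from 0.0 (shut) to 1.0 (fully open).
Only numpy, scipy, OpenCV 4.12 (cv2) and the standard library are available. Lean on these libraries where they do the work, as an engineer would, in place of code of your own. Each camera call takes 0.05 s, during which the arm holds its last target. There are 200 camera calls.

TASK

Finish the dry layout of stove tiles on the plywood board, all rib up and square to the stuck-down starter course with the same 6 mm joints: first lay the middle course with a half tile at each end and two full tiles between them, so that its joints fall half a tile off the starter's, then lay every remaining full tile in the near course, back in line with the starter's tiles (any of its three places). When all the tiles lie in place, swing the tally counter's lever fully to its stop and let it spring back. Do not tip over the tub standing among the tiles.

Things in the scene. Friction and masses are not known exactly. Their poses are not given: they have to be found in the camera images.
- full1: full terracotta stove tile lying face down: 90 x 56 mm face slab 10 mm thick, and on top along its middle a rib 60 mm long, 18 mm wide, rising from 10 to 36 mm, to grip across. Origin: centre of the underside; x along its length, z up; yaw and yaw + pi are alike; 120 to 190 g; three to five full tiles are there (None: absent)
- full2: full terracotta stove tile lying face down: 90 x 56 mm face slab 10 mm thick, and on top along its middle a rib 60 mm long, 18 mm wide, rising from 10 to 36 mm, to grip across. Origin: centre of the underside; x along its length, z up; yaw and yaw + pi are alike; 120 to 190 g; three to five full tiles are there (None: absent)
- full3: full terracotta stove tile lying face down: 90 x 56 mm face slab 10 mm thick, and on top along its middle a rib 60 mm long, 18 mm wide, rising from 10 to 36 mm, to grip across. Origin: centre of the underside; x along its length, z up; yaw and yaw + pi are alike; 120 to 190 g; three to five full tiles are there (None: absent)
- full4: full terracotta stove tile lying face down: 90 x 56 mm face slab 10 mm thick, and on top along its middle a rib 60 mm long, 18 mm wide, rising from 10 to 36 mm, to grip across. Origin: centre of the underside; x along its length, z up; yaw and yaw + pi are alike; 120 to 190 g; three to five full tiles are there (None: absent)
- full5: full terracotta stove tile lying face down: 90 x 56 mm face slab 10 mm thick, and on top along its middle a rib 60 mm long, 18 mm wide, rising from 10 to 36 mm, to grip across. Origin: centre of the underside; x along its length, z up; yaw and yaw + pi are alike; 120 to 190 g; three to five full tiles are there (None: absent)
- half1: half terracotta stove tile lying face down: 42 (along x) x 56 mm face slab 10 mm thick, and on top along its middle a rib 26 mm long, 18 mm wide, rising from 10 to 36 mm, to grip across. Origin: centre of the underside; x along its length, z up; yaw and yaw + pi are alike; 55 to 90 g
- half2: half terracotta stove tile lying face down: 42 (along x) x 56 mm face slab 10 mm thick, and on top along its middle a rib 26 mm long, 18 mm wide, rising from 10 to 36 mm, to grip across. Origin: centre of the underside; x along its length, z up; yaw and yaw + pi are alike; 55 to 90 g
- board: plywood layout board 210 (x) x 320 (y) x 12 mm, fixed; origin under its centre. On its far (+x) side three full tiles are stuck down as the starter course, lengths along the board's y, centres at board x = +62, y = -96, 0, +96 mm, 6 mm joints. Scored lines mark the courses, 62 mm apart (56 mm tile and 6 mm joint)
- a0 (a point): place on the board's top face for the centre of a half tile's underside in the middle course (board x = 0, y = -120 mm)
- a1 (a point): place on the board's top face for the centre of a full tile's underside in the middle course (board x = 0, y = -48 mm)
- a2 (a point): place on the board's top face for the centre of a full tile's underside in the middle course (board x = 0, y = +48 mm)
- a3 (a point): place on the board's top face for the centre of a half tile's underside in the middle course (board x = 0, y = +120 mm)
- b0 (a point): place on the board's top face for the centre of a full tile's underside in the near course (board x = -62, y = -96 mm), in line with the starter's tile
- b1 (a point): place on the board's top face for the centre of a full tile's underside in the near course (board x = -62, y = +0 mm), in line with the starter's tile
- b2 (a point): place on the board's top face for the centre of a full tile's underside in the near course (board x = -62, y = +96 mm), in line with the starter's tile
- lever (a joint): sprung advance lever of the tally counter, turning level about a vertical axis: 0 at rest, counterclockwise seen from above to the stop at 1.05 rad; about 0.8 N at rest to 3.6 N at the stop, pushing at the pin; springs back by itself
- pin (a point): middle of the lever's upright black pin, 14 mm thick, 50 mm tall (58 to 108 mm over the table), 80 mm from the hinge; this point is 88 mm up; the flat steel lever arm under it is at 58 to 64 mm, and at rest it points 60 degrees clockwise (seen from above) of the counter's +x
- lever_hinge (a point): point on the lever's hinge axis, 88 mm up, over the centre of the counter, a drum 68 mm wide on an 85 mm square steel base, fixed to the table; nothing rises above 68 mm but the pin
- tub: small lidded white tub, 56 mm wide, 60 mm tall, standing among the loose tiles; origin under its centre; must not be tipped over
Mind the look-alikes: they are no part of the job. Leave any turquoise look-alike of the part that bears lever alone.

How it is judged:
On the way, in this order (a step that is already met when the one before it is completed fails the run):
1. the middle course is complete: half, full, full, half (((horizontal distance between half1 and a0 below 0.007 m and z of half1 in the frame of a1 between -0.004 and 0.004 m and angle between half1's own z axis and vertical below 0.06 rad and angle between the x axis of half1 and the y axis of board, either way round below 0.08 rad) or (horizontal distance between half2 and a0 below 0.007 m and z of half2 in the frame of a1 between -0.004 and 0.004 m and angle between half2's own z axis and vertical below 0.06 rad and angle between the x axis of half2 and the y axis of board, either way round below 0.08 rad)) and ((horizontal distance between half1 and a3 below 0.007 m and z of half1 in the frame of a1 between -0.004 and 0.004 m and angle between half1's own z axis and vertical below 0.06 rad and angle between the x axis of half1 and the y axis of board, either way round below 0.08 rad) or (horizontal distance between half2 and a3 below 0.007 m and z of half2 in the frame of a1 between -0.004 and 0.004 m and angle between half2's own z axis and vertical below 0.06 rad and angle between the x axis of half2 and the y axis of board, either way round below 0.08 rad)) and ((horizontal distance between full1 and a1 below 0.007 m and z of full1 in the frame of a1 between -0.004 and 0.004 m and angle between full1's own z axis and vertical below 0.06 rad and angle between the x axis of full1 and the y axis of board, either way round below 0.08 rad) or (horizontal distance between full2 and a1 below 0.007 m and z of full2 in the frame of a1 between -0.004 and 0.004 m and angle between full2's own z axis and vertical below 0.06 rad and angle between the x axis of full2 and the y axis of board, either way round below 0.08 rad) or (horizontal distance between full3 and a1 below 0.007 m and z of full3 in the frame of a1 between -0.004 and 0.004 m and angle between full3's own z axis and vertical below 0.06 rad and angle between the x axis of full3 and the y axis of board, either way round below 0.08 rad) or (horizontal distance between full4 and a1 below 0.007 m and z of full4 in the frame of a1 between -0.004 and 0.004 m and angle between full4's own z axis and vertical below 0.06 rad and angle between the x axis of full4 and the y axis of board, either way round below 0.08 rad) or (horizontal distance between full5 and a1 below 0.007 m and z of full5 in the frame of a1 between -0.004 and 0.004 m and angle between full5's own z axis and vertical below 0.06 rad and angle between the x axis of full5 and the y axis of board, either way round below 0.08 rad)) and ((horizontal distance between full1 and a2 below 0.007 m and z of full1 in the frame of a1 between -0.004 and 0.004 m and angle between full1's own z axis and vertical below 0.06 rad and angle between the x axis of full1 and the y axis of board, either way round below 0.08 rad) or (horizontal distance between full2 and a2 below 0.007 m and z of full2 in the frame of a1 between -0.004 and 0.004 m and angle between full2's own z axis and vertical below 0.06 rad and angle between the x axis of full2 and the y axis of board, either way round below 0.08 rad) or (horizontal distance between full3 and a2 below 0.007 m and z of full3 in the frame of a1 between -0.004 and 0.004 m and angle between full3's own z axis and vertical below 0.06 rad and angle between the x axis of full3 and the y axis of board, either way round below 0.08 rad) or (horizontal distance between full4 and a2 below 0.007 m and z of full4 in the frame of a1 between -0.004 and 0.004 m and angle between full4's own z axis and vertical below 0.06 rad and angle between the x axis of full4 and the y axis of board, either way round below 0.08 rad) or (horizontal distance between full5 and a2 below 0.007 m and z of full5 in the frame of a1 between -0.004 and 0.004 m and angle between full5's own z axis and vertical below 0.06 rad and angle between the x axis of full5 and the y axis of board, either way round below 0.08 rad))), for 0.2 s.
2. all the other full tiles lie in the near course (all of step 1 and z of full1 in the frame of a1 between -0.004 and 0.004 m and angle between each of full1, full2, full3, full4, full5's own z axis and vertical below 0.06 rad and angle between the x axis of each of full1, full2, full3, full4, full5 and the y axis of board, either way round below 0.08 rad and (horizontal distance between full1 and a1 below 0.007 m or horizontal distance between full1 and a2 below 0.007 m or horizontal distance between full1 and b0 below 0.007 m or horizontal distance between full1 and b1 below 0.007 m or horizontal distance between full1 and b2 below 0.007 m) and z of full2 in the frame of a1 between -0.004 and 0.004 m and (horizontal distance between full2 and a1 below 0.007 m or horizontal distance between full2 and a2 below 0.007 m or horizontal distance between full2 and b0 below 0.007 m or horizontal distance between full2 and b1 below 0.007 m or horizontal distance between full2 and b2 below 0.007 m) and z of full3 in the frame of a1 between -0.004 and 0.004 m and (horizontal distance between full3 and a1 below 0.007 m or horizontal distance between full3 and a2 below 0.007 m or horizontal distance between full3 and b0 below 0.007 m or horizontal distance between full3 and b1 below 0.007 m or horizontal distance between full3 and b2 below 0.007 m) and z of full4 in the frame of a1 between -0.004 and 0.004 m and (horizontal distance between full4 and a1 below 0.007 m or horizontal distance between full4 and a2 below 0.007 m or horizontal distance between full4 and b0 below 0.007 m or horizontal distance between full4 and b1 below 0.007 m or horizontal distance between full4 and b2 below 0.007 m) and z of full5 in the frame of a1 between -0.004 and 0.004 m and (horizontal distance between full5 and a1 below 0.007 m or horizontal distance between full5 and a2 below 0.007 m or horizontal distance between full5 and b0 below 0.007 m or horizontal distance between full5 and b1 below 0.007 m or horizontal distance between full5 and b2 below 0.007 m)), for 0.2 s.
3. the lever is swung to its stop (value of joint lever above 0.98 rad), for 0.05 s.
4. the lever has sprung back (value of joint lever below 0.08 rad), for 0.2 s.
At the end, for the whole second after the job is handed in: A half tile in each end place and a full tile in both inner places of the middle course, every other full tile in a place of the near course; each rib up, flat on the board (4 mm, 0.06 rad), within 7 mm of its place and 0.08 rad of square, at rest; the lever back at rest (under 0.08 rad) (all of step 2 and linear speed of each of full1, full2, full3, full4, full5, half1, half2 below 0.02 m/s and value of joint lever below 0.08 rad); the robot touches nothing.
It fails at once if the tub is tipped over (angle between tub's own z axis and vertical above 0.6 rad).
Of full1, full2, full3, full4, full5 only 3 to 5 are there at a start; the rules pass over those that are not, and their reading is None.
At some moment in a run one of full1, full2, full3, full4, full5, half1, half2 may be knocked a few centimetres aside while the robot is not near it.
It also fails if it takes over 210 s, if anything falls off the work surface, if the arm or the gripper's body presses on something with over 40 N, if the wrist force passes 120 N, or if a joint passes its speed limit or range.

## Working session

There is one attempt and no reset: what is moved stays moved. The work goes in short steps, Python scripts to look and compute and a shell command to move; the robot and the scene stay as the last step left them, time stands still between calls to the robot, and variables do not carry over. Pictures are saved under pics/ and viewed, about 12 in all and at most 16, crops included, and the job is handed in when it is done.

```bash
ls; mkdir -p pics
python3 - <<'E'
from plant import r
import cv2
s=r.get_state();print(s)
for n in("top","side"):
    d=r.snapshot(n);cv2.imwrite(f"pics/{n}0.png",d["image"][:,:,::-1]);print(n,d["mtx"],d["dist"],d["R"],d["t"])
E
```

```text
pics
{'clock': 0.0, 'q': array([ 1.25082958,  0.68999295, -0.19454218,  1.56630422,  0.15732661,
        0.90247701, -0.21510254]), 'qd': array([ 0.000283  ,  0.00054205,  0.00011681,  0.00018213, -0.00050789,
        0.00163225, -0.00031098]), 'joint_torque': array([-1.07797946e-04, -5.27561545e+01, -1.26670361e+00, -1.53430384e+01,
       -5.24932158e-02,  6.56195145e-03,  1.89001507e-04]), 'tool_pos': array([ 0.216281  , -0.58575423,  0.24591574]), 'eef_rot': array([ 8.20530553e-01, -5.71601972e-01, -7.66877274e-04, -4.56975538e-04]), 'contact_force': array([-0.08225296,  0.65380174, -0.23164236]), 'moment': array([ 0.0341374 , -0.02019183,  0.01092003]), 'opening': 1.0040025455906307}
top [[415.21303877   0.         260.56154012]
 [  0.         415.21303877 193.48378176]
 [  0.           0.           1.        ]] [-0.06599383  0.          0.          0.          0.        ] [[-0.0203415  -0.9997626  -0.00780759]
 [-0.983701    0.02140895 -0.1785329 ]
 [ 0.17865767  0.0040487  -0.98390296]] [0.04655405 0.45879287 1.44864066]
side [[468.61458982   0.         250.46903449]
 [  0.         468.61458982 193.85456458]
 [  0.           0.           1.        ]] [-0.03443928  0.          0.          0.          0.        ] [[ 0.93634717 -0.35081549 -0.01350804]
 [-0.23625085 -0.60117301 -0.76339803]
 [ 0.25969118  0.71799687 -0.64578711]] [-0.40532187  0.17902949  1.37633451]
```

View pics/top0.png

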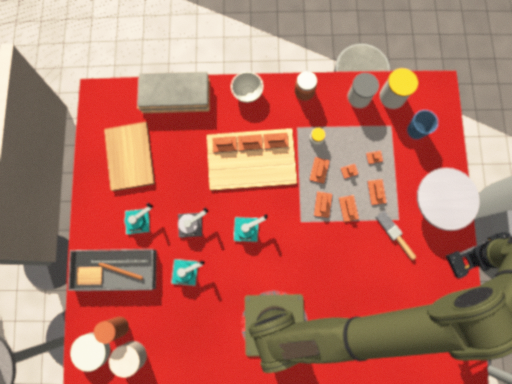

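View pics/side0.png

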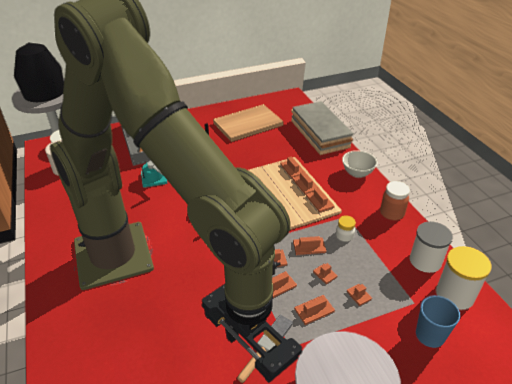

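Loose candidates in the top view:
- Full tiles at (319,168), (377,192), (323,204) and (348,208). The starter tiles at (225–275,144) are stuck down.
- Half tiles at (349,172) and (374,158).
- The tub at (318,136).
- Counters: turquoise ones at (137,222), (247,230) and (185,272) are look-alikes. The grey steel one at (190,225) fits the description.

Next I'll check these in one close crop.

```bash
cat > h.py <<'E'
import cv2,numpy as np
from scipy.spatial.transform import Rotation as Ro
from plant import r
def und(d,px):
    return cv2.undistortPoints(np.float64(px).reshape(-1,1,2),d["mtx"],d["dist"]).reshape(-1,2)
def ray(d,px):
    n=und(d,px);v=np.c_[n,np.ones(len(n))]@d["R"]; return -d["R"].T@d["t"],v
def plane(d,px,z):
    c,v=ray(d,px); return (c+v*((z-c[2])/v[:,2])[:,None])[:,:2]
def tri(d1,p1,d2,p2):
    P=[np.c_[d["R"],d["t"]] for d in(d1,d2)]
    X=cv2.triangulatePoints(P[0],P[1],und(d1,p1).T.copy(),und(d2,p2).T.copy());return (X[:3]/X[3]).T
def proj(d,X):
    return cv2.projectPoints(np.float64(X).reshape(-1,1,3),cv2.Rodrigues(d["R"])[0],d["t"],d["mtx"],d["dist"])[0].reshape(-1,2)
def terra(im):
    h=cv2.cvtColor(im,cv2.COLOR_RGB2HSV).astype(int);b=im.astype(int)
    return ((b[...,0]>90)&(b[...,1]>35)&(b[...,0]-b[...,1]>45)&(b[...,1]-b[...,2]>8)&(h[...,0]<14)).astype(np.uint8)
def save(n,im): cv2.imwrite(f"pics/{n}.png",im[:,:,::-1])
E
python3 - <<'E'
from h import *
d=r.snapshot("top");s=r.snapshot("side")
im=d["image"]
A=cv2.resize(im[120:230,290:400],None,fx=3.6,fy=3.6,interpolation=2)
B=cv2.resize(im[120:230,200:310],None,fx=3.6,fy=3.6,interpolation=2)
save("c1",np.hstack([A,B]))
save("c2",np.hstack([cv2.resize(s["image"][150:330,250:400],None,fx=3,fy=3),cv2.resize(im[190:300,110:220],(350,540))]))
for dd,nm in((d,"top"),(s,"side")):
    m=terra(dd["image"]);n,l,st,c=cv2.connectedComponentsWithStats(m)
    for i in range(1,n):
        if st[i,4]>15: print(nm,st[i],c[i].round(1),dd["image"][l==i].mean(0).round())
for p in[(100,330),(252,183),(340,140)]: print(p,im[p[1],p[0]])
E
```

```text
top [  68   70  325  171 1569] [216.1  99.2] [199.  99.  84.]
top [407  70  51  30 161] [425.3  78. ] [211.  87.  65.]
top [346  81   8  15  36] [349.2  88.6] [207.  99.  87.]
top [458  89   4  23  31] [459.8 100.4] [186.  99.  89.]
top [461 113   8  64 124] [464.5 144.6] [222. 123. 110.]
top [101 118  55  74 594] [125.6 153.1] [202.  90.  63.]
top [201 125  99  67 712] [250.9 155.4] [215.  98.  73.]
top [327 124  23   4  44] [337.4 126.3] [208. 122. 112.]
top [ 213  133   75   20 1048] [249.7 142.3] [201. 117.  75.]
top [393 149   6  11  21] [394.3 153.3] [217.  99.  90.]
top [366 150  17  14 181] [374.1 156.6] [212. 127.  89.]
top [309 157  21  26 380] [318.9 169.5] [207. 120.  81.]
top [341 164  17  15 185] [349.  170.5] [215. 128.  89.]
top [367 179  20  26 398] [376.6 191.6] [217. 127.  87.]
top [314 191  19  26 400] [322.5 204. ] [213. 124.  84.]
top [339 195  20  28 431] [348.3 208.6] [217. 126.  87.]
top [397 199   4  10  17] [397.7 203.5] [216. 110. 100.]
top [131 206  16   4  23] [139. 208.] [209. 104.  93.]
top [245 215  18   4  22] [254.  216.9] [203. 123. 112.]
top [298 
[... 1780 characters left out ...]
1  22  32  49] [141.9 232.7] [167.  73.  56.]
side [294 236  32  19 483] [309.3 245. ] [152.  85.  57.]
side [274 249  13  17 150] [280.  256.8] [174.  97.  66.]
side [446 248   7  14  16] [447.8 253.9] [199.  71.  42.]
side [151 255   4  16  18] [152.4 263.1] [164.  65.  49.]
side [314 263  23  21 255] [325.3 272.7] [170.  94.  64.]
side [272 271  25  27 384] [282.2 283.3] [169.  94.  63.]
side [347 284  25  21 286] [359.4 293.7] [171.  95.  64.]
side [295 295  40  30 646] [314.4 308.9] [168.  93.  63.]
side [238 357  15  19  23] [245.  365.8] [158.  78.  56.]
side [243 368  12  15  18] [249.2 374.7] [159.  74.  54.]
(100, 330) [238 136  86]
(252, 183) [249 221 157]
(340, 140) [189 176 165]
```

View pics/c1.png

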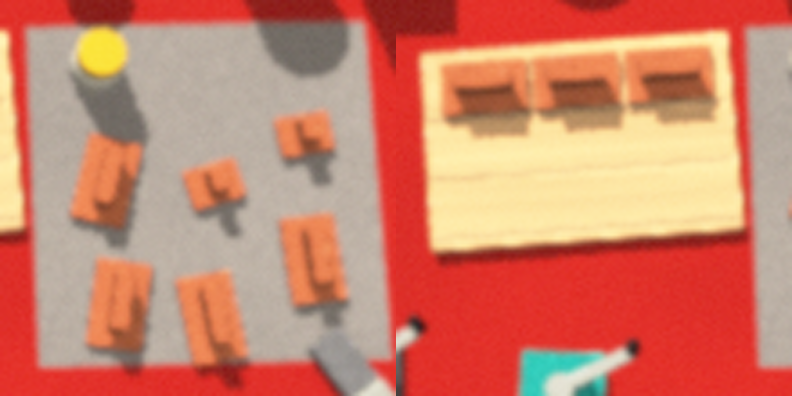

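View pics/c2.png

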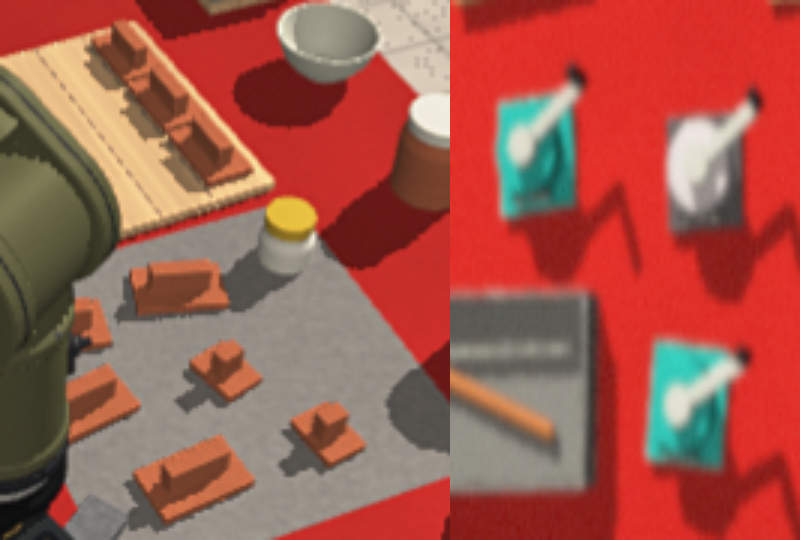

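```bash
cat >> h.py <<'E'
def tmask(im):
    b=cv2.resize(im,None,fx=4,fy=4,interpolation=cv2.INTER_CUBIC).astype(int);R,G,B=b[...,0],b[...,1],b[...,2]
    return ((R-G>50)&(G-B>22)&(R>75)).astype(np.uint8)
def blobs(d,x0,x1,y0,y1,amin,z):
    """hulls of terracotta blobs in world-plane z: list of (x,y,long-axis yaw,L,W,px)"""
    m=tmask(d["image"]);k=np.zeros_like(m);k[y0*4:y1*4,x0*4:x1*4]=1;out=[]
    m=cv2.morphologyEx(m*k,cv2.MORPH_OPEN,np.ones((7,7),np.uint8))
    for c in cv2.findContours(m,0,2)[0]:
        if cv2.contourArea(c)<amin*16: continue
        p=(cv2.convexHull(c).reshape(-1,2)+.5)/4-.5
        w=np.float32(plane(d,p,z)*1000);M=cv2.moments(w.reshape(-1,1,2));cx,cy=M["m10"]/M["m00"],M["m01"]/M["m00"]
        (_,(a,b),_)=q=cv2.minAreaRect(w);bp=cv2.boxPoints(q);e=[bp[1]-bp[0],bp[2]-bp[1]];e=sorted(e,key=lambda v:-np.hypot(*v))
        yaw=np.degrees(np.arctan2(e[0][1],e[0][0]))%180
        out.append((round(cx,1),round(cy,1),round(yaw,1),round(max(a,b)),round(min(a,b)),p.mean(0).round()))
    return sorted(out,key=lambda o:o[3])
def board(d):
    b=cv2.resize(d["image"],None,fx=4,fy=4,interpolation=cv2.INTER_CUBIC).astype(int)
    m=((b[...,1]>120)&(b[...,1]-b[...,2]>35)|tmask(d["image"]).astype(bool)).astype(np.uint8)
    k=np.zeros_like(m);k[120*4:196*4,200*4:301*4]=1
    m=cv2.morphologyEx(m*k,cv2.MORPH_OPEN,np.ones((9,9),np.uint8))
    c=max(cv2.findContours(m,0,2)[0],key=cv2.contourArea)
    p=(cv2.boxPoints(cv2.minAreaRect(c))+.5)/4-.5
    return cv2.minAreaRect(np.float32(plane(d,p,.012)*1000)),p
E
python3 - <<'E'
from h import *
d=r.snapshot("top");print("cam",-d["R"].T@d["t"])
for o in blobs(d,300,398,145,226,90,.005):print(*o)
print("starter")
for o in blobs(d,208,292,128,158,90,.017):print(*o)
print(board(d))
s=r.snapshot("side")
for o in blobs(s,250,380,225,330,120,.005):print("side",*o)
for o in blobs(s,270,345,150,220,120,.017):print("side",*o)
E
```

```text
cam [0.19345122 0.03085561 1.50759494]
545.9 -294.1 106.1 59 45 [350. 170.]
597.5 -391.7 98.4 59 45 [374. 157.]
464.8 -391.3 5.7 93 59 [375. 190.]
552.7 -181.9 163.9 93 59 [318. 169.]
405.9 -283.2 9.5 94 59 [348. 208.]
423.3 -188.9 168.2 94 58 [322. 202.]
starter
660.4 74.2 92.8 287 61 [250. 141.]
(((598.7391967773438, 70.86305236816406), (221.49392700195312, 336.9586486816406), 3.088488817214966), array([[204.17888, 133.3525 ],
       [293.1905 , 126.75904],
       [297.44012, 184.12944],
       [208.42853, 190.7229 ]], dtype=float32))
side 566.9 -177.6 163.4 70 65 [313. 244.]
side 420.6 -279.4 9.4 76 58 [281. 283.]
side 465.3 -387.6 5.5 92 60 [314. 309.]
side 665.9 71.5 92.7 304 60 [311. 187.]
```

The crop shows four full tiles, two halves, the bare board with the starter course, and one grey counter at (190,225). The heights agree between the two views. Board centre is (598.6, 71.0) mm, yaw 2.9°. Next I compute the first approach.

```bash
cat >> h.py <<'E'
def to(*tg):
    """print tool-frame turn and shift from the present pose to targets (x,y,z mm, tool-x yaw deg)"""
    s=r.get_state();q=Ro.from_quat(s["eef_rot"]);x=q.apply([1,0,0])
    print("t %.1f"%s["clock"],"tcp",(s["tool_pos"]*1000).round(1),"yaw %.1f"%np.degrees(np.arctan2(x[1],x[0])),"open %.3f"%s["opening"],"F",s["contact_force"].round(1),"q",s["q"].round(2))
    for X,Y,Z,a in tg:
        T=Ro.from_euler("ZX",[a,180],degrees=True)
        print((X,Y,Z,a),"turn",(q.inv()*T).as_rotvec().round(3),"shift",q.inv().apply(np.array([X,Y,Z])/1000-s["tool_pos"]).round(4))
E
python3 - <<'E'
from h import *
to((546,-294,110,16))
d=r.snapshot("top");s=r.snapshot("side")
# two-view heights: extreme corners of slab hulls (fixed features) and rib tops
def hull(d,x0,x1,y0,y1):
    m=tmask(d["image"])[y0*4:y1*4,x0*4:x1*4]
    c=max(cv2.findContours(m,0,2)[0],key=cv2.contourArea).reshape(-1,2);return (c+.5)/4-.5+[x0,y0]
a=hull(d,364,390,175,208);b=hull(s,290,340,292,330)
# near-corner of the slab: leftmost in top view / bottom; printed with the same world corner in side
for z in(.0,.01):
    print(z,cv2.minAreaRect(np.float32(plane(d,a,z)*1000)),cv2.minAreaRect(np.float32(plane(s,b,z)*1000)))
_,P=board(d)
bs=s["image"].astype(int);m=((bs[...,1]>100)&(bs[...,1]-bs[...,2]>35)).astype(np.uint8);m[:,:225]=0;m[230:]=0;m[:155]=0
c=max(cv2.findContours(m,0,2)[0],key=cv2.contourArea).reshape(-1,2).astype(float)
br=c[np.argmax(c[:,0])]
print("board corner x+ y-: top",P[1],"side",br,tri(d,P[1:2],s,br[None]))
print(proj(s,[[.7108,-.0826,.012]]),proj(s,[[.7108,-.0826,0]]))
E
```

```text
t 0.3 tcp [ 216.5 -586.1  246.4] yaw -69.7 open 0.999 F [0.3 0.4 0.4] q [ 1.25  0.69 -0.19  1.57  0.16  0.9  -0.22]
(546, -294, 110, 16) turn [-0.000e+00  1.000e-03 -1.496e+00] shift [-0.1598 -0.4103  0.1365]
0.0 ((465.7511901855469, -392.5245056152344), (92.90135192871094, 59.243812561035156), 5.981871128082275) ((467.4617614746094, -385.282958984375), (92.05156707763672, 60.54399108886719), 5.496316909790039)
0.01 ((463.9449462890625, -389.71612548828125), (92.28516387939453, 58.85084915161133), 5.981884479522705) ((463.51019287109375, -391.53271484375), (91.14910888671875, 59.95044708251953), 5.496316909790039)
board corner x+ y-: top [293.252    126.785515] side [340. 212.] [[ 0.71088025 -0.08962573  0.01253129]]
[[341.02083564 210.01908312]] [[340.60372856 212.7906281 ]]
```

```bash
python3 -m pendant '[[[0,0,-0.15],[-0.016,-0.041,0],1],[[0,0,-0.3],[-0.032,-0.082,0],1],[[0,0,-0.45],[-0.048,-0.123,0],1],[[0,0,-0.6],[-0.064,-0.164,0],1],[[0,0,-0.75],[-0.08,-0.205,0],1],[[0,0,-0.9],[-0.096,-0.246,0.02],0.8],[[0,0,-1.05],[-0.112,-0.287,0.04],0.6],[[0,0,-1.2],[-0.128,-0.328,0.06],0.5],[[0,0,-1.35],[-0.144,-0.37,0.1],0.5],[[0,0,-1.5],[-0.16,-0.41,0.136],0.5]]' 25; python3 -m pendant '[[[0,0,0],[0,0,0],0.5],[[0,0,0],[0,0,0],0.5],[[0,0,0],[0,0,0],0.5]]'
python3 - <<'E'
from h import *
d=r.snapshot("top")
save("v1",np.vstack([cv2.resize(d["image"][110:230,230:400],None,fx=3,fy=3),cv2.resize(r.snapshot("side")["image"][180:330,220:390],(510,240))]))
for o in blobs(d,300,398,145,226,60,.005):print(*o)
to((546,-294,20,16.1))
E
```

```text
clock: 1.4
tool_pos: [0.5379, -0.3017, 0.1205]
eef_rot: [0.99, 0.144, 0.001, 0.001]
contact_force: [-0.0, -1.9, -0.4]
opening: 0.571
clock: 1.7
tool_pos: [0.5358, -0.3043, 0.1219]
eef_rot: [0.99, 0.14, -0.0, 0.001]
contact_force: [0.4, -0.3, -0.3]
opening: 0.5
546.1 -294.0 104.3 59 45 [349. 170.]
453.4 -393.2 6.8 72 59 [377. 192.]
552.8 -181.9 164.2 93 58 [319. 170.]
405.7 -283.1 9.6 94 59 [348. 209.]
423.1 -189.0 168.9 94 58 [322. 203.]
t 1.8 tcp [ 535.8 -304.7  122.4] yaw 16.0 open 0.503 F [ 0.5  0.3 -1. ] q [ 0.71  0.88 -0.49  1.69  0.57  0.73  0.21]
(546, -294, 20, 16.1) turn [ 0.002 -0.    -0.001] shift [ 0.0127 -0.0077  0.1024]
```

View pics/v1.png

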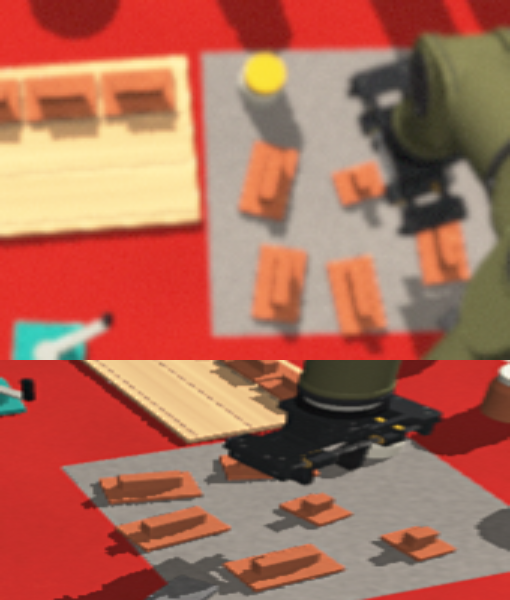

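The gripper hangs open over half (349,170), displaced outward by parallax. Four fulls and one half are visible as before. I'll correct and descend.

```bash
python3 -m pendant '[[[0,0,0.015],[0.012,-0.008,0.03],0.5],[[0,0,0.015],[0.012,-0.008,0.055],0.5],[[0,0,0.015],[0.012,-0.008,0.055],0.5],[[0,0,0.015],[0.012,-0.008,0.055],0.5]]'
python3 - <<'E'
from h import *
to((546,-294,20,15.1))
E
```

```text
clock: 2.2
tool_pos: [0.5453, -0.2927, 0.0671]
eef_rot: [0.991, 0.133, -0.0, 0.001]
contact_force: [0.0, 0.3, 1.1]
opening: 0.5
t 2.2 tcp [ 545.3 -292.7   67.1] yaw 15.3 open 0.500 F [0.  0.3 1.1] q [ 0.65  0.95 -0.43  1.7   0.62  0.63  0.14]
(546, -294, 20, 15.1) turn [0.001 0.    0.003] shift [0.0003 0.0013 0.0471]
```

```bash
python3 -m pendant '[[[0,0,0],[0,0.001,0.03],0.5],[[0,0,0],[0,0.001,0.047],0.5],[[0,0,0],[0,0.001,0.047],0.5],[[0,0,0],[0,0.001,0.047],0],[[0,0,0],[0,0.001,0.047],0],[[0,0,0],[0,0.001,0.047],0],[[0,0,0],[0,0.001,0.047],0],[[0,0,0],[0,0.001,0.047],0]]' 25
python3 -m pendant '[[[0,0,0],[0,0,-0.04],0],[[0,0,0],[0,0,-0.09],0],[[0,0,0],[0,0,-0.1],0],[[0,0,0],[0,0,-0.1],0]]'
python3 - <<'E'
from h import *
to((592.5,190.8,110,2.9),(604.7,-48.8,110,2.9))
E
```

```text
clock: 3.0
tool_pos: [0.5466, -0.2928, 0.0205]
eef_rot: [0.991, 0.134, 0.001, 0.001]
contact_force: [-1.4, 0.5, 6.5]
opening: 0.289
clock: 3.4
tool_pos: [0.5474, -0.2929, 0.1215]
eef_rot: [0.991, 0.133, 0.002, 0.001]
contact_force: [0.1, -0.3, -0.4]
opening: 0.293
t 3.4 tcp [ 547.4 -292.9  121.5] yaw 15.3 open 0.293 F [ 0.1 -0.3 -0.4] q [ 0.68  0.88 -0.48  1.67  0.57  0.73  0.18]
(592.5, 190.8, 110, 2.9) turn [ 0.002 -0.004  0.217] shift [ 0.1714 -0.4546  0.0108]
(604.7, -48.8, 110, 2.9) turn [ 0.002 -0.004  0.217] shift [ 0.1198 -0.2203  0.0113]
```

The grip reads 26 mm, so I hold the half by its rib ends. Its x axis runs along the short 42 mm side. The hold is sound, so I'll place it at tool yaw 92.9° in a3.

```bash
python3 -m pendant '[[[0,0,-0.13],[0.017,-0.045,0],0],[[0,0,-0.27],[0.034,-0.09,0],0],[[0,0,-0.4],[0.051,-0.135,0],0],[[0,0,-0.54],[0.068,-0.18,0],0],[[0,0,-0.67],[0.085,-0.225,0],0],[[0,0,-0.81],[0.102,-0.27,0],0],[[0,0,-0.95],[0.119,-0.315,0],0],[[0,0,-1.08],[0.136,-0.36,0],0],[[0,0,-1.22],[0.153,-0.405,0],0],[[0,0,-1.354],[0.1714,-0.4546,0.01],0]]'
python3 - <<'E'
from h import *
to((592.5,190.8,75,92.9))
E
```

```text
clock: 4.4
tool_pos: [0.5902, 0.1891, 0.1087]
eef_rot: [0.687, 0.727, -0.001, -0.0]
contact_force: [1.4, 0.7, -1.4]
opening: 0.292
t 4.4 tcp [590.2 189.1 108.7] yaw 93.3 open 0.292 F [ 1.4  0.7 -1.4] q [ 0.01  0.96 -0.75  1.67  0.83  0.86  0.53]
(592.5, 190.8, 75, 92.9) turn [-0.001  0.001  0.006] shift [0.0016 0.0024 0.0337]
```

```bash
python3 -m pendant '[[[0,0,0.006],[0.002,0.0015,0.034],0],[[0,0,0.006],[0.002,0.0015,0.034],0],[[0,0,0.006],[0.002,0.0015,0.034],0]]'
python3 - <<'E'
from h import *
to((591.5,190.8,33,92.9))
E
```

```text
clock: 4.7
tool_pos: [0.5907, 0.188, 0.074]
eef_rot: [0.691, 0.723, -0.002, -0.0]
contact_force: [-0.1, -0.1, -0.2]
opening: 0.291
t 4.7 tcp [590.7 188.   74. ] yaw 92.6 open 0.291 F [-0.1 -0.1 -0.2] q [-0.01  1.01 -0.71  1.68  0.87  0.81  0.48]
(591.5, 190.8, 33, 92.9) turn [-0.004  0.003 -0.006] shift [0.0028 0.0011 0.041 ]
```

```bash
python3 -m pendant '[[[0,0,0],[0.003,0.001,0.03],0],[[0,0,0],[0.003,0.001,0.038],0],[[0,0,0],[0.003,0.001,0.038],0],[[0,0,0],[0.003,0.001,0.038],0]]'
python3 - <<'E'
from h import *
to((591.5,190.8,33,92.9))
E
```

```text
clock: 5.1
tool_pos: [0.5933, 0.1922, 0.0389]
eef_rot: [0.691, 0.723, 0.0, 0.0]
contact_force: [0.0, 0.4, -0.2]
opening: 0.293
t 5.1 tcp [593.3 192.2  38.9] yaw 92.5 open 0.293 F [ 0.   0.4 -0.2] q [-0.03  1.06 -0.67  1.68  0.92  0.75  0.45]
(591.5, 190.8, 33, 92.9) turn [ 0.001 -0.    -0.006] shift [-0.0013 -0.0019  0.0059]
```

```bash
python3 -m pendant '[[[0,0,0],[-0.001,-0.001,0.005],0],[[0,0,0],[-0.001,-0.001,0.006],0],[[0,0,0],[-0.001,-0.001,0.006],0.4],[[0,0,0],[-0.001,-0.001,0.006],0.4],[[0,0,0],[-0.001,-0.001,0.006],0.4],[[0,0,0],[-0.001,-0.001,-0.03],0.4],[[0,0,0],[-0.001,-0.001,-0.08],0.4],[[0,0,0],[-0.001,-0.001,-0.09],0.4]]'
python3 - <<'E'
from h import *
to((597.5,-391.7,100,98.4),(597.5,-391.7,100,8.4))
d=r.snapshot("top")
for o in blobs(d,300,398,145,226,60,.005):print(*o)
for o in blobs(d,200,298,125,192,60,.017):print("B",*o)
E
```

```text
clock: 5.9
tool_pos: [0.5942, 0.1941, 0.1331]
eef_rot: [0.691, 0.723, 0.004, 0.001]
contact_force: [0.1, 0.6, -0.6]
opening: 0.401
t 5.9 tcp [594.2 194.1 133.1] yaw 92.6 open 0.401 F [ 0.1  0.6 -0.6] q [ 0.01  0.93 -0.77  1.65  0.8   0.89  0.54]
(597.5, -391.7, 100, 98.4) turn [ 0.008 -0.004 -0.101] shift [-0.5855 -0.0235  0.0303]
(597.5, -391.7, 100, 8.4) turn [ 0.003 -0.009  1.47 ] shift [-0.5855 -0.0235  0.0303]
597.4 -391.9 98.6 59 45 [374. 157.]
423.2 -188.9 170.0 93 59 [323. 203.]
464.9 -391.2 6.0 93 59 [376. 190.]
405.9 -283.2 9.4 94 59 [349. 208.]
549.9 -183.3 161.4 95 56 [318. 171.]
B 591.3 191.1 3.4 61 47 [218. 160.]
```

```bash
python3 -m pendant '[[[0,0,0.14],[-0.05,-0.002,0],0.5],[[0,0,0.28],[-0.1,-0.004,0],0.5],[[0,0,0.42],[-0.15,-0.006,0],0.5],[[0,0,0.56],[-0.2,-0.008,0],0.5],[[0,0,0.7],[-0.25,-0.01,0],0.5],[[0,0,0.84],[-0.3,-0.012,0],0.5],[[0,0,0.98],[-0.35,-0.014,0],0.5],[[0,0,1.12],[-0.4,-0.016,0],0.5],[[0,0,1.27],[-0.45,-0.018,0],0.5],[[0,0,1.42],[-0.5,-0.02,0],0.5]]'
python3 - <<'E'
from h import *
to((597.4,-391.9,70,8.6))
E
```

```text
clock: 6.95
tool_pos: [0.5933, -0.3104, 0.1265]
eef_rot: [0.995, 0.095, -0.001, -0.0]
contact_force: [0.7, -0.3, -0.1]
opening: 0.5
t 7.0 tcp [ 593.3 -310.4  126.5] yaw 10.9 open 0.500 F [ 0.7 -0.3 -0.1] q [ 0.66  0.93 -0.48  1.5   0.52  0.84  0.18]
(597.4, -391.9, 70, 8.6) turn [-0.001  0.002  0.04 ] shift [-0.0112  0.0808  0.0565]
```

```bash
python3 -m pendant '[[[0,0,0.04],[-0.006,0.04,0.02],0.5],[[0,0,0.04],[-0.011,0.081,0.04],0.5],[[0,0,0.04],[-0.011,0.081,0.057],0.5],[[0,0,0.04],[-0.011,0.081,0.057],0.5],[[0,0,0.04],[-0.011,0.081,0.057],0.5]]'
python3 - <<'E'
from h import *
to((597.4,-391.9,20,8.6))
d=r.snapshot("top")
for o in blobs(d,300,398,145,226,60,.005):print(*o)
E
```

```text
clock: 7.45
tool_pos: [0.5996, -0.3874, 0.0701]
eef_rot: [0.997, 0.079, -0.0, -0.001]
contact_force: [0.7, -0.3, 0.7]
opening: 0.503
t 7.5 tcp [ 599.6 -387.4   70.1] yaw 9.1 open 0.503 F [ 0.7 -0.3  0.7] q [ 0.73  1.05 -0.47  1.36  0.54  0.85  0.26]
(597.4, -391.9, 20, 8.6) turn [-0.003  0.001  0.008] shift [-0.0028  0.0042  0.0501]
597.8 -381.6 178.9 47 42 [372. 157.]
464.4 -390.8 6.5 92 59 [376. 193.]
423.4 -188.9 169.5 93 59 [323. 203.]
552.6 -181.9 164.2 93 58 [319. 169.]
405.7 -283.2 9.0 94 59 [348. 208.]
```

```bash
python3 -m pendant '[[[0,0,0.008],[-0.002,0.0035,0.03],0.5],[[0,0,0.008],[-0.002,0.0035,0.045],0.5],[[0,0,0.008],[-0.002,0.0035,0.05],0.5],[[0,0,0.008],[-0.002,0.0035,0.05],0],[[0,0,0.008],[-0.002,0.0035,0.05],0],[[0,0,0.008],[-0.002,0.0035,0.05],0],[[0,0,0.008],[-0.002,0.0035,0.05],0],[[0,0,0.008],[-0.002,0.0035,0.05],0]]' 25
python3 -c "
from h import *
to()"
python3 -m pendant '[[[0,0,0],[0,0,-0.04],0],[[0,0,0],[0,0,-0.09],0],[[0,0,0],[0,0,-0.1],0],[[0,0,0],[0,0,-0.1],0]]'
python3 - <<'E'
from h import *
to((604.7,-48.8,110,92.9))
E
```

```text
clock: 8.3
tool_pos: [0.5989, -0.3938, 0.0221]
eef_rot: [0.997, 0.074, 0.001, 0.0]
contact_force: [-0.4, 0.4, 4.5]
opening: 0.297
t 8.3 tcp [ 598.9 -393.8   22.1] yaw 8.5 open 0.297 F [-0.4  0.4  4.5] q [ 0.72  1.12 -0.44  1.36  0.57  0.78  0.24]
clock: 8.7
tool_pos: [0.5995, -0.3945, 0.1236]
eef_rot: [0.997, 0.074, 0.002, 0.001]
contact_force: [-0.6, -0.4, -0.8]
opening: 0.291
t 8.7 tcp [ 599.5 -394.5  123.6] yaw 8.5 open 0.291 F [-0.6 -0.4 -0.8] q [ 0.74  0.99 -0.49  1.34  0.51  0.93  0.29]
(604.7, -48.8, 110, 92.9) turn [ 5.000e-03 -1.000e-03 -1.474e+00] shift [ 0.056  -0.3412  0.0128]
```

```bash
python3 -m pendant '[[[0,0,-0.147],[0.006,-0.034,0],0],[[0,0,-0.295],[0.012,-0.068,0],0],[[0,0,-0.44],[0.018,-0.102,0],0],[[0,0,-0.59],[0.024,-0.136,0],0],[[0,0,-0.74],[0.03,-0.17,0],0],[[0,0,-0.885],[0.036,-0.204,0],0],[[0,0,-1.03],[0.042,-0.238,0],0],[[0,0,-1.18],[0.047,-0.272,0],0],[[0,0,-1.33],[0.053,-0.306,0],0],[[0,0,-1.474],[0.058,-0.341,0.013],0]]'
python3 - <<'E'
from h import *
to((606.8,-48.8,45,92.9))
E
```

```text
clock: 9.7
tool_pos: [0.6048, -0.0467, 0.107]
eef_rot: [0.687, 0.727, -0.0, -0.0]
contact_force: [1.2, -0.4, -0.9]
opening: 0.293
t 9.7 tcp [604.8 -46.7 107. ] yaw 93.3 open 0.293 F [ 1.2 -0.4 -0.9] q [ 0.41  0.96 -0.77  1.71  0.87  0.84  0.87]
(606.8, -48.8, 45, 92.9) turn [-0.    -0.     0.006] shift [-0.0022  0.0019  0.062 ]
```

```bash
python3 -m pendant '[[[0,0,0.006],[-0.002,0.001,0.04],0],[[0,0,0.006],[-0.002,0.001,0.062],0],[[0,0,0.006],[-0.002,0.001,0.062],0],[[0,0,0.006],[-0.002,0.001,0.062],0],[[0,0,0.006],[-0.002,0.001,0.062],0]]'
python3 - <<'E'
from h import *
to((606.8,-48.8,34.5,92.9))
E
```

```text
clock: 10.2
tool_pos: [0.6067, -0.0497, 0.0467]
eef_rot: [0.691, 0.723, 0.001, 0.0]
contact_force: [1.1, -0.1, -0.7]
opening: 0.292
t 10.2 tcp [606.7 -49.7  46.7] yaw 92.6 open 0.292 F [ 1.1 -0.1 -0.7] q [ 0.38  1.04 -0.7   1.73  0.95  0.75  0.8 ]
(606.8, -48.8, 34.5, 92.9) turn [ 0.001 -0.001 -0.006] shift [0.0009 0.0001 0.0122]
```

```bash
python3 -m pendant '[[[0,0,0],[0.001,0,0.012],0],[[0,0,0],[0.001,0,0.0125],0],[[0,0,0],[0.001,0,0.0125],0],[[0,0,0],[0.001,0,0.0125],0.4],[[0,0,0],[0.001,0,0.0125],0.4],[[0,0,0],[0.001,0,0.0125],0.4],[[0,0,0],[0.001,0,-0.03],0.4],[[0,0,0],[0.001,0,-0.07],0.5],[[0,0,0],[0.001,0,-0.07],0.5]]'
python3 - <<'E'
from h import *
d=r.snapshot("top")
for o in blobs(d,300,398,145,226,60,.005):print(*o)
for o in blobs(d,200,298,125,192,60,.017):print("B",*o)
to((552.6,-181.9,70,74.2))
E
```

```text
clock: 11.1
tool_pos: [0.6093, -0.0476, 0.1209]
eef_rot: [0.691, 0.723, 0.004, 0.003]
contact_force: [1.6, 0.1, 1.0]
opening: 0.5
426.5 -188.4 171.1 90 59 [324. 202.]
552.6 -181.7 163.9 93 59 [319. 171.]
B 603.8 -49.8 5.1 58 49 [282. 155.]
B 636.9 141.5 93.4 172 122 [229. 147.]
t 11.2 tcp [607.8 -48.4 118.4] yaw 92.6 open 0.499 F [0.6 0.8 0.2] q [ 0.42  0.95 -0.78  1.7   0.85  0.86  0.87]
(552.6, -181.9, 70, 74.2) turn [ 0.005 -0.001  0.321] shift [-0.1309 -0.0614  0.0481]
```

```bash
python3 -m pendant '[[[0.005,0,0.12],[-0.04,-0.02,0],0.5],[[0.005,0,0.24],[-0.087,-0.041,0],0.5],[[0.005,0,0.32],[-0.131,-0.061,0.02],0.5],[[0.005,0,0.321],[-0.131,-0.061,0.048],0.5],[[0.005,0,0.321],[-0.131,-0.061,0.048],0.5],[[0.005,0,0.321],[-0.131,-0.061,0.048],0.5]]'
python3 - <<'E'
from h import *
to((552.6,-181.8,20,74.0))
E
```

```text
clock: 11.75
tool_pos: [0.5509, -0.1809, 0.0674]
eef_rot: [0.797, 0.604, -0.002, -0.003]
contact_force: [0.1, 0.6, 0.2]
opening: 0.498
t 11.8 tcp [ 550.9 -180.9   67.4] yaw 74.3 open 0.498 F [0.1 0.6 0.2] q [ 0.6   0.97 -0.65  1.81  0.89  0.7   0.73]
(552.6, -181.8, 20, 74.0) turn [-0.007 -0.001  0.005] shift [-0.0005  0.0022  0.0474]
```

```bash
python3 -m pendant '[[[-0.004,0,0.005],[0,0.002,0.03],0.5],[[-0.004,0,0.005],[0,0.002,0.047],0.5],[[-0.004,0,0.005],[0,0.002,0.0475],0.5],[[-0.004,0,0.005],[0,0.002,0.0475],0],[[-0.004,0,0.005],[0,0.002,0.0475],0],[[-0.004,0,0.005],[0,0.002,0.0475],0],[[-0.004,0,0.005],[0,0.002,0.0475],0],[[-0.004,0,0.005],[0,0.002,0.0475],0]]' 30
python3 -c "
from h import *
to()"
python3 -m pendant '[[[0,0,0],[0,0,-0.04],0],[[0,0,0],[0,0,-0.09],0],[[0,0,0],[0,0,-0.1],0],[[0,0,0],[0,0,-0.1],0]]'
python3 - <<'E'
from h import *
to((596.2,118.9,110,2.9))
E
```

```text
clock: 12.55
tool_pos: [0.5533, -0.1828, 0.0212]
eef_rot: [0.799, 0.601, -0.0, 0.0]
contact_force: [-0.2, 0.1, 5.4]
opening: 0.202
t 12.6 tcp [ 553.3 -182.8   21.2] yaw 73.9 open 0.202 F [-0.2  0.1  5.4] q [ 0.57  1.04 -0.59  1.81  0.97  0.61  0.66]
clock: 12.95
tool_pos: [0.5539, -0.1834, 0.122]
eef_rot: [0.799, 0.601, 0.0, 0.001]
contact_force: [-0.2, 0.2, -1.3]
opening: 0.198
t 12.9 tcp [ 553.9 -183.4  122. ] yaw 73.9 open 0.198 F [-0.2  0.2 -1.3] q [ 0.63  0.9  -0.71  1.78  0.81  0.78  0.79]
(596.2, 118.9, 110, 2.9) turn [ 3.000e-03 -1.000e-03  1.239e+00] shift [ 0.3022 -0.0433  0.0116]
```

```bash
python3 -m pendant '[[[0,0,0.138],[0.034,-0.005,0],0],[[0,0,0.275],[0.067,-0.01,0],0],[[0,0,0.413],[0.1,-0.014,0],0],[[0,0,0.55],[0.134,-0.019,0],0],[[0,0,0.69],[0.168,-0.024,0],0],[[0,0,0.826],[0.2,-0.029,0],0],[[0,0,0.96],[0.235,-0.034,0],0],[[0,0,1.1],[0.268,-0.039,0],0],[[0,0,1.239],[0.302,-0.0433,0],0],[[0,0,1.239],[0.302,-0.0433,0.011],0]]'
python3 - <<'E'
from h import *
to((596.2,118.0,45,2.9))
E
```

```text
clock: 13.95
tool_pos: [0.5951, 0.1273, 0.1087]
eef_rot: [1.0, 0.029, 0.0, -0.002]
contact_force: [0.3, 0.6, -1.4]
opening: 0.199
t 13.9 tcp [595.1 127.3 108.7] yaw 3.3 open 0.199 F [ 0.3  0.6 -1.4] q [-0.09  0.87 -0.35  1.72  0.45  0.63 -0.63]
(596.2, 118.0, 45, 2.9) turn [-0.005 -0.001  0.007] shift [0.0004 0.0096 0.0636]
```

```bash
python3 -m pendant '[[[-0.003,0,0.007],[0,0,0],0],[[-0.003,0,0.007],[0,0,0],0],[[-0.003,0,0.007],[0,0,0],0]]'
python3 - <<'E'
from h import *
to((596.2,118.0,45,2.9))
E
```

```text
clock: 14.25
tool_pos: [0.5947, 0.1171, 0.1086]
eef_rot: [1.0, 0.021, -0.001, 0.003]
contact_force: [0.7, 0.4, -2.3]
opening: 0.199
t 14.2 tcp [594.7 117.1 108.6] yaw 2.4 open 0.199 F [ 0.7  0.4 -2.3] q [-0.08  0.87 -0.34  1.72  0.45  0.63 -0.64]
(596.2, 118.0, 45, 2.9) turn [ 0.005  0.003 -0.008] shift [ 0.0017 -0.0012  0.0636]
```

```bash
python3 -m pendant '[[[0.003,0,-0.006],[0.002,-0.001,0.03],0],[[0.003,0,-0.006],[0.002,-0.001,0.06],0],[[0.003,0,-0.006],[0.002,-0.001,0.064],0],[[0.003,0,-0.006],[0.002,-0.001,0.064],0],[[0.003,0,-0.006],[0.002,-0.001,0.064],0],[[0.003,0,-0.006],[0.002,-0.001,0.064],0]]'
python3 - <<'E'
from h import *
to((596.2,118.0,33.5,2.9))
E
```

```text
clock: 14.85
tool_pos: [0.5981, 0.1202, 0.0468]
eef_rot: [1.0, 0.025, 0.001, -0.0]
contact_force: [-0.6, 0.1, -1.5]
opening: 0.2
t 14.8 tcp [598.1 120.2  46.8] yaw 2.8 open 0.200 F [-0.6  0.1 -1.5] q [-0.11  0.96 -0.29  1.73  0.49  0.52 -0.67]
(596.2, 118.0, 33.5, 2.9) turn [-0.    -0.002 -0.001] shift [-0.002   0.0022  0.0133]
```

```bash
python3 -m pendant '[[[0,0,0],[-0.0015,0.0015,0.01],0],[[0,0,0],[-0.0015,0.0015,0.0135],0],[[0,0,0],[-0.0015,0.0015,0.0135],0],[[0,0,0],[-0.0015,0.0015,0.0135],0.35],[[0,0,0],[-0.0015,0.0015,0.0135],0.35],[[0,0,0],[-0.0015,0.0015,0.0135],0.35],[[0,0,0],[-0.0015,0.0015,-0.03],0.35],[[0,0,0],[-0.0015,0.0015,-0.08],0.5],[[0,0,0],[-0.0015,0.0015,-0.08],0.5]]'
python3 - <<'E'
from h import *
d=r.snapshot("top")
for o in blobs(d,300,398,145,226,60,.005):print(*o)
for o in blobs(d,200,298,125,192,60,.017):print("B",*o)
to((423.3,-188.9,70,78.8))
E
```

```text
clock: 15.75
tool_pos: [0.5996, 0.1203, 0.131]
eef_rot: [1.0, 0.025, 0.005, -0.002]
contact_force: [0.6, 0.9, 0.8]
opening: 0.491
464.8 -391.3 5.6 93 59 [376. 191.]
405.7 -283.2 8.7 94 59 [348. 208.]
423.4 -188.9 169.8 94 59 [323. 203.]
B 621.3 193.2 3.4 122 45 [218. 151.]
t 15.8 tcp [597.9 119.4 128.2] yaw 2.8 open 0.498 F [ 0.2  0.1 -0.3] q [-0.07  0.84 -0.36  1.71  0.44  0.67 -0.62]
(423.3, -188.9, 70, 78.8) turn [ 0.002 -0.006 -1.326] shift [-0.19    0.2994  0.0568]
```

```bash
python3 -m pendant '[[[0,0,-0.148],[-0.021,0.033,0],0.5],[[0,0,-0.295],[-0.042,0.067,0],0.5],[[0,0,-0.44],[-0.063,0.1,0],0.5],[[0,0,-0.59],[-0.084,0.133,0],0.5],[[0,0,-0.737],[-0.106,0.166,0],0.5],[[0,0,-0.885],[-0.127,0.2,0],0.5],[[0,0,-1.03],[-0.148,0.233,0],0.5],[[0,0,-1.18],[-0.169,0.266,0],0.5],[[0,0,-1.326],[-0.19,0.299,0],0.5],[[0,0,-1.326],[-0.19,0.299,0.02],0.5]]'
python3 -m pendant '[[[0,0,0],[0,0,0.037],0.5],[[0,0,0],[0,0,0.037],0.5],[[0,0,0],[0,0,0.037],0.5],[[0,0,0],[0,0,0.037],0.5]]'
python3 - <<'E'
from h import *
to((423.3,-188.9,20,79.2))
d=r.snapshot("top")
for o in blobs(d,200,398,125,226,60,.017):print("B",*o)
E
```

```text
clock: 16.8
tool_pos: [0.4157, -0.1971, 0.1047]
eef_rot: [0.775, 0.632, -0.004, -0.0]
contact_force: [0.4, 0.2, -1.3]
opening: 0.499
clock: 17.2
tool_pos: [0.4212, -0.1889, 0.0693]
eef_rot: [0.772, 0.635, -0.0, 0.0]
contact_force: [-1.1, -0.6, 0.6]
opening: 0.501
t 17.2 tcp [ 421.2 -188.9   69.3] yaw 78.9 open 0.501 F [-1.1 -0.6  0.6] q [ 0.64  0.87 -0.53  2.17  1.17  0.43  0.53]
(423.3, -188.9, 20, 79.2) turn [-0.     0.    -0.005] shift [0.0004 0.002  0.0493]
B 395.9 -181.8 85.0 56 42 [321. 211.]
B 377.7 -282.7 88.7 60 45 [349. 215.]
B 605.2 -49.5 4.3 60 48 [282. 155.]
B 634.8 87.3 93.1 287 123 [246. 144.]
```

```bash
python3 -m pendant '[[[0,0,-0.004],[0,0.001,0.03],0.5],[[0,0,-0.004],[0,0.001,0.047],0.5],[[0,0,-0.004],[0,0.001,0.049],0.5],[[0,0,-0.004],[0,0.001,0.049],0],[[0,0,-0.004],[0,0.001,0.049],0],[[0,0,-0.004],[0,0.001,0.049],0],[[0,0,-0.004],[0,0.001,0.049],0],[[0,0,-0.004],[0,0.001,0.049],0]]' 30
python3 -c "
from h import *
to()"
python3 -m pendant '[[[0,0,0],[0,0,-0.04],0],[[0,0,0],[0,0,-0.09],0],[[0,0,0],[0,0,-0.1],0],[[0,0,0],[0,0,-0.1],0]]'
python3 - <<'E'
from h import *
to((601,23.1,110,2.9))
E
```

```text
clock: 18.05
tool_pos: [0.4223, -0.1896, 0.0205]
eef_rot: [0.771, 0.637, 0.0, 0.0]
contact_force: [-0.4, 0.5, 7.8]
opening: 0.203
t 18.1 tcp [ 422.3 -189.6   20.5] yaw 79.1 open 0.203 F [-0.4  0.5  7.8] q [ 0.57  0.95 -0.41  2.17  1.41  0.33  0.3 ]
clock: 18.45
tool_pos: [0.4227, -0.1904, 0.1216]
eef_rot: [0.772, 0.636, 0.0, 0.002]
contact_force: [1.0, -0.4, -1.9]
opening: 0.204
t 18.4 tcp [ 422.7 -190.4  121.6] yaw 79.0 open 0.204 F [ 1.  -0.4 -1.9] q [ 0.69  0.77 -0.6   2.14  0.94  0.51  0.74]
(601, 23.1, 110, 2.9) turn [ 4.000e-03 -1.000e-03  1.328e+00] shift [0.2435 0.1343 0.0117]
```

```bash
python3 -m pendant '[[[0,0,0.147],[0.027,0.015,0],0],[[0,0,0.295],[0.054,0.03,0],0],[[0,0,0.443],[0.081,0.045,0],0],[[0,0,0.59],[0.108,0.06,0],0],[[0,0,0.738],[0.135,0.075,0],0],[[0,0,0.885],[0.162,0.09,0],0],[[0,0,1.03],[0.19,0.105,0],0],[[0,0,1.18],[0.217,0.12,0],0],[[0,0,1.328],[0.2445,0.134,0],0],[[0,0,1.328],[0.2445,0.134,0.011],0]]'
python3 -m pendant '[[[0,0,0],[0,0,0.03],0],[[0,0,0],[0,0,0.04],0],[[0,0,0],[0,0,0.04],0],[[0,0,0],[0,0,0.04],0]]'
python3 - <<'E'
from h import *
to((601,24,45,2.9))
E
```

```text
clock: 19.45
tool_pos: [0.6029, 0.0309, 0.108]
eef_rot: [1.0, 0.028, 0.002, -0.001]
contact_force: [1.1, 0.6, -1.2]
opening: 0.201
clock: 19.85
tool_pos: [0.5993, 0.0244, 0.0681]
eef_rot: [1.0, 0.026, -0.001, 0.001]
contact_force: [0.4, -1.2, -1.4]
opening: 0.2
t 19.9 tcp [599.3  24.4  68.1] yaw 3.0 open 0.200 F [ 0.4 -1.2 -1.4] q [ 0.03  0.92 -0.27  1.76  0.44  0.53 -0.46]
(601, 24, 45, 2.9) turn [0.001 0.002 0.001] shift [0.0017 0.0004 0.0231]
```

```bash
python3 -m pendant '[[[0,0,0],[0.001,0,0.023],0],[[0,0,0],[0.001,0,0.023],0],[[0,0,0],[0.001,0,0.023],0],[[0,0,0],[0.001,0,0.023],0]]'
python3 - <<'E'
from h import *
to((601,24,33.5,2.9))
E
```

```text
clock: 20.25
tool_pos: [0.6013, 0.0249, 0.0465]
eef_rot: [1.0, 0.026, 0.0, 0.0]
contact_force: [0.9, 0.4, -0.9]
opening: 0.203
t 20.2 tcp [601.3  24.9  46.5] yaw 3.0 open 0.203 F [ 0.9  0.4 -0.9] q [ 0.02  0.95 -0.25  1.76  0.45  0.49 -0.48]
(601, 24, 33.5, 2.9) turn [ 0.    -0.001  0.001] shift [-0.0004  0.0008  0.013 ]
```

```bash
python3 -m pendant '[[[0,0,0],[0,0.001,0.01],0],[[0,0,0],[0,0.001,0.0135],0],[[0,0,0],[0,0.001,0.0135],0],[[0,0,0],[0,0.001,0.0135],0.35],[[0,0,0],[0,0.001,0.0135],0.35],[[0,0,0],[0,0.001,0.0135],0.35],[[0,0,0],[0,0.001,-0.03],0.35],[[0,0,0],[0,0.001,-0.08],0.5],[[0,0,0],[0,0.001,-0.08],0.5]]'
python3 - <<'E'
from h import *
to((405.8,-283.2,70,-80.8))
E
```

```text
clock: 21.15
tool_pos: [0.605, 0.0249, 0.131]
eef_rot: [1.0, 0.026, 0.005, -0.001]
contact_force: [0.7, 0.6, -0.2]
opening: 0.496
t 21.1 tcp [605.   24.9 131. ] yaw 3.0 open 0.496 F [ 0.7  0.6 -0.2] q [ 0.06  0.82 -0.32  1.73  0.4   0.64 -0.43]
(405.8, -283.2, 70, -80.8) turn [-0.008 -0.008  1.462] shift [-0.2154  0.2975  0.0585]
```

```bash
python3 -m pendant '[[[0,0,0.148],[-0.022,0.03,0],0.5],[[0,0,0.295],[-0.043,0.06,0],0.5],[[0,0,0.44],[-0.065,0.09,0],0.5],[[0,0,0.59],[-0.086,0.12,0],0.5],[[0,0,0.737],[-0.108,0.15,0],0.5],[[0,0,0.885],[-0.13,0.18,0],0.5],[[0,0,1.03],[-0.15,0.21,0],0.5],[[0,0,1.18],[-0.172,0.24,0],0.5],[[0,0,1.326],[-0.193,0.27,0],0.5],[[-0.008,-0.008,1.462],[-0.2154,0.2975,0.02],0.5]]'
python3 -m pendant '[[[0,0,0],[0,0,0.037],0.5],[[0,0,0],[0,0,0.037],0.5],[[0,0,0],[0,0,0.037],0.5],[[0,0,0],[0,0,0.037],0.5]]'
python3 - <<'E'
from h import *
to((405.8,-283.2,20,-80.8))
d=r.snapshot("top")
for o in blobs(d,200,298,125,200,60,.017):print("B",*o)
for o in blobs(d,300,398,145,236,60,.005):print(*o)
save("v2",np.vstack([cv2.resize(d["image"][115:215,195:300],(630,600))]))
E
```

```text
clock: 22.15
tool_pos: [0.4013, -0.2867, 0.1067]
eef_rot: [0.76, -0.65, -0.002, 0.004]
contact_force: [0.5, 0.0, -0.6]
opening: 0.496
clock: 22.55
tool_pos: [0.4019, -0.2838, 0.0697]
eef_rot: [0.762, -0.647, -0.003, 0.004]
contact_force: [-0.7, 1.0, 0.3]
opening: 0.491
t 22.6 tcp [ 401.9 -283.8   69.7] yaw -80.7 open 0.491 F [-0.7  1.   0.3] q [ 0.52  0.84 -0.    2.09  0.04  0.22 -0.93]
(405.8, -283.2, 20, -80.8) turn [ 0.01  -0.     0.002] shift [ 0.     -0.0045  0.0497]
B 629.1 71.6 92.8 287 123 [251. 148.]
```

View pics/v2.png

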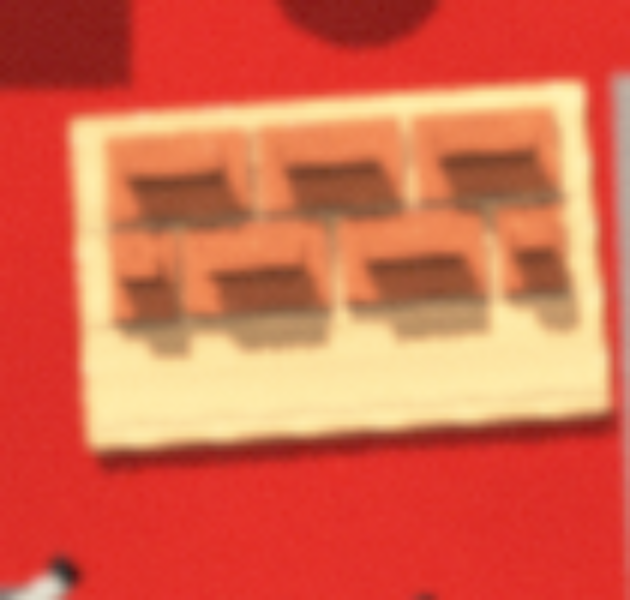

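The middle course is complete and square with even joints: row at y≈270 of the crop, halves at both ends, joints staggered. Both remaining tiles are hidden from above by the arm, so I'll check them from the side.

Run:
```python
from h import *
to()
s=r.snapshot("side")
for o in blobs(s,200,390,225,340,60,.005):print("side",*o)
save("v3",cv2.resize(s["image"][215:345,215:385],(680,520)))
```

```text
t 22.6 tcp [ 402.  -284.    69.9] yaw -80.7 open 0.500 F [-0.7  0.5  0.9] q [ 0.52  0.84 -0.    2.09  0.04  0.22 -0.93]
side 388.8 -264.0 10.2 66 23 [268. 282.]
side 410.2 -297.7 9.4 91 21 [279. 290.]
side 465.3 -387.6 5.6 92 60 [313. 309.]
```

View pics/v3.png

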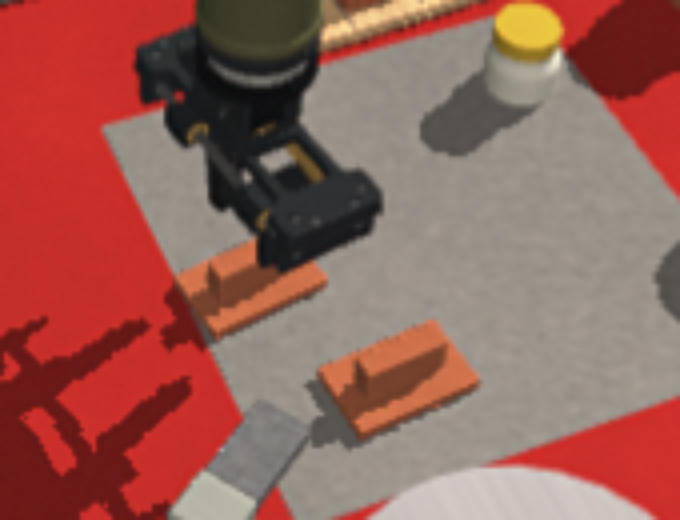

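Both remaining fulls are where they were, at crop (250,290) and (400,380), and the gripper straddles the first. The middle course is done, so I'll grasp now.

```bash
python3 -m pendant '[[[0.009,0,0],[0,-0.004,0.03],0.5],[[0.009,0,0],[0,-0.004,0.047],0.5],[[0.009,0,0],[0,-0.004,0.0495],0.5],[[0.009,0,0],[0,-0.004,0.0495],0],[[0.009,0,0],[0,-0.004,0.0495],0],[[0.009,0,0],[0,-0.004,0.0495],0],[[0.009,0,0],[0,-0.004,0.0495],0],[[0.009,0,0],[0,-0.004,0.0495],0]]' 30
python3 -c "
from h import *
to()"
python3 -m pendant '[[[0,0,0],[0,0,-0.04],0],[[0,0,0],[0,0,-0.09],0],[[0,0,0],[0,0,-0.1],0],[[0,0,0],[0,0,-0.1],0]]'
python3 - <<'E'
from h import *
to((536.7,67.9,110,2.9))
E
```

```text
clock: 23.45
tool_pos: [0.4044, -0.2837, 0.02]
eef_rot: [0.762, -0.648, -0.0, 0.001]
contact_force: [0.2, 1.3, 7.5]
opening: 0.205
t 23.4 tcp [ 404.4 -283.7   20. ] yaw -80.8 open 0.205 F [0.2 1.3 7.5] q [ 0.52  0.94 -0.    2.09  0.04  0.11 -0.93]
clock: 23.85
tool_pos: [0.4053, -0.2846, 0.1209]
eef_rot: [0.762, -0.648, 0.001, 0.001]
contact_force: [0.6, -0.4, -2.0]
opening: 0.201
t 23.9 tcp [ 405.3 -284.6  120.9] yaw -80.8 open 0.201 F [ 0.6 -0.4 -2. ] q [ 0.53  0.74 -0.02  2.07  0.04  0.34 -0.93]
(536.7, 67.9, 110, 2.9) turn [ 1.000e-03 -3.000e-03 -1.461e+00] shift [-0.327  -0.186   0.0102]
```

```bash
python3 -m pendant '[[[0,0,-0.146],[-0.042,-0.0196,0],0],[[0,0,-0.292],[-0.084,-0.039,0],0],[[0,0,-0.438],[-0.126,-0.059,0],0],[[0,0,-0.585],[-0.168,-0.078,0],0],[[0,0,-0.73],[-0.21,-0.098,0],0],[[0,0,-0.877],[-0.253,-0.118,0],0],[[0,0,-1.023],[-0.295,-0.137,0],0],[[0,0,-1.17],[-0.337,-0.157,0],0],[[0,0,-1.315],[-0.379,-0.176,0],0],[[0,0,-1.461],[-0.421,-0.196,0],0]]'
python3 -m pendant '[[[0,0,0],[0,0,0],0],[[0,0,0],[0,0,0.01],0],[[0,0,0],[0,0,0.01],0],[[0,0,0],[0,0,0.01],0]]'
python3 - <<'E'
from h import *
to((531.8,162.4,45,2.9))
E
```

```text
clock: 24.85
tool_pos: [0.5293, 0.1648, 0.1167]
eef_rot: [1.0, 0.029, -0.003, 0.001]
contact_force: [0.3, -0.1, -2.1]
opening: 0.201
clock: 25.25
tool_pos: [0.5293, 0.1606, 0.1074]
eef_rot: [1.0, 0.024, -0.003, 0.001]
contact_force: [0.1, 0.6, -1.8]
opening: 0.2
t 25.2 tcp [529.3 160.6 107.4] yaw 2.8 open 0.200 F [ 0.1  0.6 -1.8] q [-0.24  0.81 -0.23  1.89  0.37  0.49 -0.68]
(531.8, 162.4, 45, 2.9) turn [ 0.003  0.006 -0.002] shift [ 0.0029 -0.0018  0.0624]
```

```bash
python3 -m pendant '[[[0.003,0.006,-0.002],[0.0025,-0.002,0.04],0],[[0.003,0.006,-0.002],[0.0025,-0.002,0.062],0],[[0.003,0.006,-0.002],[0.0025,-0.002,0.062],0],[[0.003,0.006,-0.002],[0.0025,-0.002,0.062],0],[[0.003,0.006,-0.002],[0.0025,-0.002,0.062],0]]'
python3 - <<'E'
from h import *
to((531.8,162.4,33,2.9))
E
```

```text
clock: 25.75
tool_pos: [0.5335, 0.165, 0.0479]
eef_rot: [1.0, 0.026, 0.003, -0.002]
contact_force: [0.8, 1.1, -0.7]
opening: 0.203
t 25.8 tcp [533.5 165.   47.9] yaw 3.0 open 0.203 F [ 0.8  1.1 -0.7] q [-0.28  0.91 -0.18  1.9   0.41  0.36 -0.72]
(531.8, 162.4, 33, 2.9) turn [-0.003 -0.006  0.001] shift [-0.0019  0.0026  0.0149]
```

```bash
python3 -m pendant '[[[0,0,0],[-0.0015,0.002,0.01],0],[[0,0,0],[-0.0015,0.002,0.0145],0],[[0,0,0],[-0.0015,0.002,0.0145],0],[[0,0,0],[-0.0015,0.002,0.0145],0.35],[[0,0,0],[-0.0015,0.002,0.0145],0.35],[[0,0,0],[-0.0015,0.002,0.0145],0.35],[[0,0,0],[-0.0015,0.002,-0.03],0.35],[[0,0,0],[-0.0015,0.002,-0.08],0.5],[[0,0,0],[-0.0015,0.002,-0.08],0.5]]'
python3 - <<'E'
from h import *
to((464.8,-391.3,70,-84.2))
d=r.snapshot("top")
for o in blobs(d,300,398,145,236,60,.005):print(*o)
for o in blobs(d,200,298,125,200,60,.017):print("B",*o)
E
```

```text
clock: 26.65
tool_pos: [0.5344, 0.1645, 0.1321]
eef_rot: [1.0, 0.026, 0.007, -0.004]
contact_force: [1.4, 0.5, -0.1]
opening: 0.489
t 26.6 tcp [534.4 164.5 132.1] yaw 3.0 open 0.489 F [ 1.4  0.5 -0.1] q [-0.23  0.77 -0.26  1.88  0.36  0.52 -0.68]
(464.8, -391.3, 70, -84.2) turn [-0.016 -0.006  1.522] shift [-0.0994  0.5518  0.057 ]
464.7 -391.2 5.5 93 59 [376. 192.]
B 640.5 -26.2 2.7 122 111 [279. 146.]
```

```bash
python3 -m pendant '[[[0,0,0.13],[-0.0085,0.047,0],0.5],[[0,0,0.26],[-0.017,0.094,0],0.5],[[0,0,0.39],[-0.025,0.14,0],0.5],[[0,0,0.52],[-0.034,0.187,0],0.5],[[0,0,0.65],[-0.042,0.234,0],0.5],[[0,0,0.78],[-0.05,0.28,0],0.5],[[0,0,0.91],[-0.059,0.328,0],0.5],[[0,0,1.04],[-0.067,0.374,0],0.5],[[0,0,1.17],[-0.076,0.42,0],0.5],[[0,0,1.3],[-0.084,0.468,0],0.5]]'
python3 - <<'E'
from h import *
to((464.8,-391.3,70,-84.4))
E
```

```text
clock: 27.7
tool_pos: [0.4705, -0.3101, 0.1239]
eef_rot: [0.81, -0.586, -0.001, -0.002]
contact_force: [1.5, -0.1, 0.2]
opening: 0.499
t 27.7 tcp [ 470.5 -310.1  123.9] yaw -71.7 open 0.499 F [ 1.5 -0.1  0.2] q [ 0.54  0.78 -0.06  1.86  0.07  0.5  -0.82]
(464.8, -391.3, 70, -84.4) turn [-0.002  0.004  0.221] shift [0.0755 0.031  0.0536]
```

```bash
python3 -m pendant '[[[0,0,0.11],[0.04,0.016,0.01],0.5],[[0,0,0.22],[0.0755,0.031,0.03],0.5],[[0,0,0.221],[0.0755,0.031,0.053],0.5],[[0,0,0.221],[0.0755,0.031,0.053],0.5],[[0,0,0.221],[0.0755,0.031,0.053],0.5],[[0,0,0.221],[0.0755,0.031,0.053],0.5]]'
python3 - <<'E'
from h import *
to((464.8,-391.3,20,-84.4))
s=r.snapshot("side")
for o in blobs(s,200,390,225,340,60,.005):print("side",*o)
d=r.snapshot("top")
for o in blobs(d,200,298,125,200,60,.017):print("B",*o)
b=d["image"];save("v4",cv2.resize(b[110:215,195:300],(420,420)))
E
```

```text
clock: 28.3
tool_pos: [0.4675, -0.3889, 0.0724]
eef_rot: [0.743, -0.669, 0.0, -0.003]
contact_force: [0.6, 0.1, 0.7]
opening: 0.499
t 28.3 tcp [ 467.5 -388.9   72.4] yaw -84.0 open 0.499 F [0.6 0.1 0.7] q [ 0.63  0.91 -0.02  1.74  0.02  0.49 -0.86]
(464.8, -391.3, 20, -84.4) turn [-0.004  0.003  0.007] shift [0.0023 0.0032 0.0524]
side 453.0 -371.7 5.5 76 27 [306. 305.]
side 467.9 -406.9 9.7 91 23 [318. 315.]
B 607.5 81.2 92.9 287 185 [243. 153.]
```

View pics/v4.png

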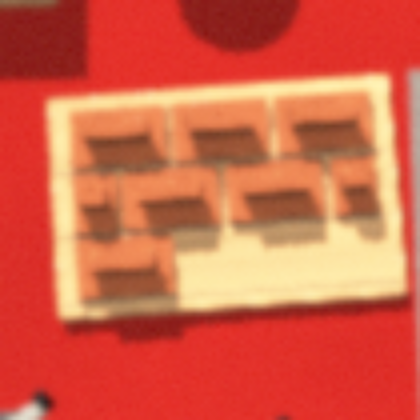

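The near-course tile lies in b2, at crop (127,270), in line with the starter. The last full is under the gripper, so I'll grasp it.

```bash
python3 -m pendant '[[[0,0,0.005],[0.002,0.003,0.03],0.5],[[0,0,0.005],[0.002,0.003,0.05],0.5],[[0,0,0.005],[0.002,0.003,0.052],0.5],[[0,0,0.005],[0.002,0.003,0.052],0],[[0,0,0.005],[0.002,0.003,0.052],0],[[0,0,0.005],[0.002,0.003,0.052],0],[[0,0,0.005],[0.002,0.003,0.052],0],[[0,0,0.005],[0.002,0.003,0.052],0]]' 30
python3 -c "
from h import *
to()"
python3 -m pendant '[[[0,0,0],[0,0,-0.04],0],[[0,0,0],[0,0,-0.09],0],[[0,0,0],[0,0,-0.1],0],[[0,0,0],[0,0,-0.1],0]]'
python3 - <<'E'
from h import *
to((536.7,67.9,110,2.9))
E
```

```text
clock: 29.2
tool_pos: [0.4646, -0.3919, 0.0208]
eef_rot: [0.741, -0.672, 0.0, -0.003]
contact_force: [-1.4, 2.4, 6.2]
opening: 0.202
t 29.2 tcp [ 464.6 -391.9   20.8] yaw -84.4 open 0.202 F [-1.4  2.4  6.2] q [ 0.64  0.99 -0.02  1.75  0.02  0.4  -0.87]
clock: 29.6
tool_pos: [0.4647, -0.3937, 0.1218]
eef_rot: [0.741, -0.672, 0.002, -0.002]
contact_force: [-0.5, 0.2, -1.0]
opening: 0.202
t 29.6 tcp [ 464.7 -393.7  121.8] yaw -84.4 open 0.202 F [-0.5  0.2 -1. ] q [ 0.64  0.83 -0.02  1.73  0.02  0.58 -0.86]
(536.7, 67.9, 110, 2.9) turn [-0.005 -0.006 -1.524] shift [-0.4524 -0.1165  0.0124]
```

```bash
python3 -m pendant '[[[0,0,-0.149],[-0.045,-0.0116,0],0],[[0,0,-0.298],[-0.09,-0.023,0],0],[[0,0,-0.447],[-0.136,-0.035,0],0],[[0,0,-0.596],[-0.181,-0.046,0],0],[[0,0,-0.745],[-0.226,-0.058,0],0],[[0,0,-0.894],[-0.271,-0.07,0],0],[[0,0,-1.043],[-0.317,-0.081,0],0],[[0,0,-1.192],[-0.362,-0.093,0],0],[[0,0,-1.34],[-0.407,-0.105,0],0],[[0,0,-1.48],[-0.4524,-0.1165,0],0]]'
python3 -m pendant '[[[0,0,-0.04],[0,0,0],0],[[0,0,-0.04],[0,0,0.01],0],[[0,0,-0.04],[0,0,0.01],0],[[0,0,-0.04],[0,0,0.01],0]]'
python3 - <<'E'
from h import *
to((536.7,67.9,45,2.9))
E
```

```text
clock: 30.6
tool_pos: [0.5342, 0.0707, 0.1196]
eef_rot: [1.0, 0.007, -0.0, -0.001]
contact_force: [0.6, -0.1, -1.8]
opening: 0.2
clock: 31.0
tool_pos: [0.5345, 0.0668, 0.1101]
eef_rot: [1.0, 0.022, 0.0, -0.001]
contact_force: [0.6, -0.5, -1.3]
opening: 0.205
t 31.0 tcp [534.5  66.8 110.1] yaw 2.5 open 0.205 F [ 0.6 -0.5 -1.3] q [-0.06  0.79 -0.26  1.94  0.42  0.46 -0.57]
(536.7, 67.9, 45, 2.9) turn [-0.001 -0.    -0.007] shift [ 0.0022 -0.0009  0.0651]
```

```bash
python3 -m pendant '[[[0,0,-0.006],[0.0015,-0.001,0.04],0],[[0,0,-0.006],[0.0015,-0.001,0.065],0],[[0,0,-0.006],[0.0015,-0.001,0.065],0],[[0,0,-0.006],[0.0015,-0.001,0.065],0],[[0,0,-0.006],[0.0015,-0.001,0.065],0]]'
python3 - <<'E'
from h import *
to((536.7,67.9,33.5,2.9))
E
```

```text
clock: 31.5
tool_pos: [0.538, 0.07, 0.0476]
eef_rot: [1.0, 0.026, 0.003, -0.002]
contact_force: [-0.1, -0.2, -0.8]
opening: 0.203
t 31.5 tcp [538.   70.   47.6] yaw 3.0 open 0.203 F [-0.1 -0.2 -0.8] q [-0.1   0.9  -0.19  1.95  0.47  0.32 -0.61]
(536.7, 67.9, 33.5, 2.9) turn [-0.003 -0.005  0.001] shift [-0.0015  0.002   0.0141]
```

```bash
python3 -m pendant '[[[0,0,0],[-0.001,0.0015,0.01],0],[[0,0,0],[-0.001,0.0015,0.014],0],[[0,0,0],[-0.001,0.0015,0.014],0],[[0,0,0],[-0.001,0.0015,0.014],0.35],[[0,0,0],[-0.001,0.0015,0.014],0.35],[[0,0,0],[-0.001,0.0015,0.014],0.35],[[0,0,0],[-0.001,0.0015,-0.03],0.35],[[0,0,0],[-0.001,0.0015,-0.08],0.2],[[0,0,0],[-0.001,0.0015,-0.11],0],[[0,0,0],[-0.001,0.0015,-0.11],0]]'
python3 - <<'E'
from h import *
to()
d=r.snapshot("top");s=r.snapshot("side")
# grey counter: dark pin tip and steel base
save("v5",np.hstack([cv2.resize(d["image"][190:260,120:230],(440,280)),cv2.resize(s["image"][100:240,100:240],(350,280))]))
E
```

```text
clock: 32.5
tool_pos: [0.5385, 0.0691, 0.1604]
eef_rot: [1.0, 0.026, 0.006, -0.002]
contact_force: [0.1, -0.8, 0.1]
opening: 0.097
t 32.5 tcp [538.5  69.1 160.4] yaw 3.0 open 0.097 F [ 0.1 -0.8  0.1] q [-0.02  0.72 -0.32  1.9   0.39  0.57 -0.54]
```

View pics/v5.png

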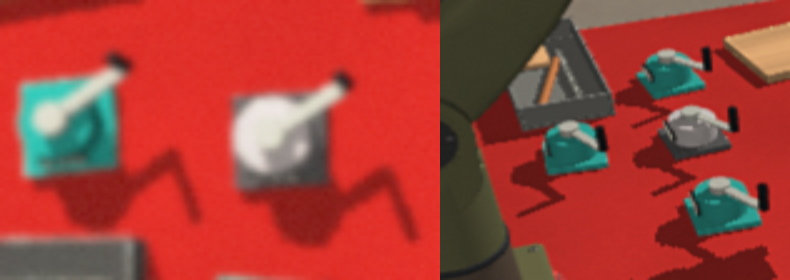

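Run:
```python
from h import *
d=r.snapshot("top");s=r.snapshot("side")
def dark(d,x0,x1,y0,y1,t=75):
    b=cv2.resize(d["image"],None,fx=4,fy=4,interpolation=cv2.INTER_CUBIC)
    m=(b.max(2)<t).astype(np.uint8);k=np.zeros_like(m);k[y0*4:y1*4,x0*4:x1*4]=1;m*=k
    n,l,st,c=cv2.connectedComponentsWithStats(m);i=1+np.argmax(st[1:,4])
    ys,xs=np.nonzero(l==i);print("dark",st[i]/4,(c[i]+.5)/4-.5);return (c[i]+.5)/4-.5
a=dark(d,196,215,200,220,100);b=dark(s,208,224,140,158,100)
X=tri(d,a[None],s,b[None])[0]*1000;print("pin tri",X.round(1))
print("top@88..108",plane(d,a[None],.088)*1000,plane(d,a[None],.108)*1000)
# grey base + drum
im=d["image"].astype(int);m=((im.max(2)-im.min(2)<35)&(im[...,0]>60)).astype(np.uint8);k=np.zeros_like(m);k[205:242,172:210]=1
c=max(cv2.findContours(m*k,0,2)[0],key=cv2.contourArea);p=c.reshape(-1,2)
print("grey rect px",cv2.minAreaRect(c))
# white hub on lever top, both views
for dd,x0,x1,y0,y1 in((d,175,210,205,240),(s,185,220,138,165)):
    g=cv2.cvtColor(dd["image"],6).astype(int)[y0:y1,x0:x1];print(g[::2,::2])
```

```text
dark [204.25 208.75   3.25   3.25  28.5 ] [205.42324561 209.81798246]
dark [215.25 153.25   3.75   4.75  65.25] [216.57806513 155.29454023]
pin tri [396.6 226.3 103.2]
top@88..108 [[397.97307995 228.50722339]] [[395.09166838 225.72260352]]
grey rect px ((192.69288635253906, 222.70053100585938), (25.57769012451172, 28.21383285522461), 85.91438293457031)
[[ 64  65  64  65  65  64  67  65  63  63  64  64  63  64  63  66  62  64]
 [ 65  64  66  66  67  65  68  65  63  63  61  65  69  66  66  58  63  66]
 [ 64  66  68  63  65  60  65  67  68  65  68  68  63  68  69  43  47  64]
 [ 65  64  70  66  68  62  67  69  70  72  71  71  87 149 171  97  38  59]
 [ 69  74  92  87  95 109 128 126 112 100 111 134 175 216 212 143  71  66]
 [ 68  80 111 125 189 217 221 220 201 160 154 199 214 196 149  90  71  65]
 [ 67  81 123 191 226 230 229 231 225 216 218 211 177 109  69  66  70  65]
 [ 69  88 171 224 228 226 226 223 226 217 200 147 109  78  58  67  68  65]
 [ 66 107 203 226 224 223 222 218 209 178 145 106 100  74  64  67  63  64]
 [ 66 116 212 226 224 223 220 214 164 145 144 108  91  74  61  67  68 
[... 956 characters left out ...]
 57  56  55  56  56  56]
 [ 75  91  63  57  49  50  57  57  60  58  57  57  56  56  55  57  55  55]
 [ 32  52  58  58  59  59  58  57  56  57  57  56  57  56  56  55  56  57]
 [ 45  61  61  61  59  58  57  84  84  62  51  55  57  56  57  56  53  57]
 [ 31  33  34  45  55  98 159 177 179 171 158  93  52  57  58  28  24  58]
 [ 53  52  29  34 157 186 162 176 174 150 196 191 120  53  58  25  15  50]
 [ 44  33  47 123 182 143  89 112 101 152 173 184 199  54  56  28  16  44]
 [ 50  60  74 123 105  98  99 103 102 162 129 155 176 152  86  34  17  41]
 [ 59  58  95  54 107 101 107 108 103 107 103 147 118 155 180  95  13  35]
 [ 58  86  90  68  96 117 151 166 127 110 109 108 130  84 107 114  10  32]]
```

Run:
```python
from h import *
d=r.snapshot("top");s=r.snapshot("side")
def dark(d,x0,x1,y0,y1,t):
    b=cv2.resize(d["image"],None,fx=4,fy=4,interpolation=cv2.INTER_CUBIC)
    m=(b.max(2)<t).astype(np.uint8);k=np.zeros_like(m);k[y0*4:y1*4,x0*4:x1*4]=1;m*=k
    n,l,st,c=cv2.connectedComponentsWithStats(m);i=1+np.argmax(st[1:,4]);print(st[i]/4,(c[i]+.5)/4-.5);return (c[i]+.5)/4-.5
a=dark(d,198,215,202,220,130);b=dark(s,210,224,146,176,100)
X=tri(d,a[None],s,b[None])[0]*1000;print("pin",X.round(1), [(plane(d,a[None],z)[0]*1000).round(1) for z in(.08,.088,.095)],[(plane(s,b[None],z)[0]*1000).round(1) for z in(.08,.088,.095)])
b4=cv2.resize(d["image"],None,fx=4,fy=4,interpolation=cv2.INTER_CUBIC).astype(int)
# steel base: not red; remove thin lever by opening
m=((b4[...,0]-b4[...,1]<70)&(b4.max(2)>70)).astype(np.uint8);k=np.zeros_like(m);k[200*4:246*4,168*4:214*4]=1
m=cv2.morphologyEx(m*k,cv2.MORPH_OPEN,np.ones((41,41),np.uint8))
c=max(cv2.findContours(m,0,2)[0],key=cv2.contourArea);p=(cv2.boxPoints(cv2.minAreaRect(c))+.5)/4-.5
w=plane(d,p,.008)*1000;print("base px",p.round(1).tolist(),"rect",cv2.minAreaRect(np.float32(w)))
h=np.array([[192.7,222.7]]);
for px in([187.5,222.5],[186.5,223.5]):print("hub@66",plane(d,np.array([px]),.066)*1000)
to()
```

```text
[203.75 208.25   4.25   4.25  50.25] [205.40236318 209.83893035]
[215.25 153.25   4.5   13.   192.  ] [216.88085938 159.40397135]
pin [398.3 229.2  84. ] [array([399.1, 229.7]), array([397.9, 228.6]), array([396.9, 227.6])] [array([399.6, 234.5]), array([396.8, 223.8]), array([394.3, 214.5])]
base px [[178.10000610351562, 213.10000610351562], [201.39999389648438, 213.10000610351562], [201.39999389648438, 236.60000610351562], [178.10000610351562, 236.60000610351562]] rect ((355.66375732421875, 296.9420471191406), (87.70294952392578, 85.33036804199219), 0.2144971787929535)
hub@66 [[357.65452046 294.37262622]]
hub@66 [[354.21051909 297.85428913]]
t 32.8 tcp [535.   68.2 155. ] yaw 3.1 open 0.003 F [ 0.1  0.7 -0.5] q [-0.02  0.72 -0.31  1.91  0.39  0.57 -0.54]
```

Run:
```python
from h import *
to((374.4,219.1,150,-76.5))
```

```text
t 32.8 tcp [535.   68.2 155. ] yaw 3.1 open 0.003 F [ 0.1  0.7 -0.5] q [-0.02  0.72 -0.31  1.91  0.39  0.57 -0.54]
(374.4, 219.1, 150, -76.5) turn [-2.000e-03  1.000e-03  1.388e+00] shift [-0.1523 -0.1592  0.0053]
```

```bash
python3 -m pendant '[[[0,0,0.139],[-0.015,-0.016,0],0],[[0,0,0.278],[-0.03,-0.032,0],0],[[0,0,0.416],[-0.046,-0.048,0],0],[[0,0,0.555],[-0.061,-0.064,0],0],[[0,0,0.694],[-0.076,-0.08,0],0],[[0,0,0.833],[-0.091,-0.096,0],0],[[0,0,0.972],[-0.107,-0.111,0],0],[[0,0,1.11],[-0.122,-0.127,0],0],[[0,0,1.25],[-0.137,-0.143,0],0],[[0,0,1.388],[-0.1523,-0.1592,0],0]]'
python3 -m pendant '[[[0,0,0],[0,0,0],0],[[0,0,0],[0,0,0],0],[[0,0,0],[0,0,0],0]]'
python3 - <<'E'
from h import *
to((374.4,219.1,80,-76.5))
d=r.snapshot("top");s=r.snapshot("side")
for o in blobs(d,200,300,125,200,60,.017):print("B",*o)
for o in blobs(d,300,398,140,236,60,.005):print(*o)
for o in blobs(s,225,360,140,230,60,.017):print("sB",*o)
save("v6",np.hstack([cv2.resize(d["image"][115:205,195:305],(400,400),interpolation=2),cv2.resize(s["image"][140:240,225:350],(400,400))]))
E
```

```text
clock: 33.8
tool_pos: [0.3744, 0.2197, 0.1555]
eef_rot: [0.784, -0.621, 0.0, -0.001]
contact_force: [0.2, 0.7, 0.7]
opening: 0.005
clock: 34.1
tool_pos: [0.3761, 0.2185, 0.1561]
eef_rot: [0.786, -0.619, 0.001, -0.002]
contact_force: [-0.7, -0.6, 0.9]
opening: 0.006
t 34.1 tcp [376.1 218.5 156.1] yaw -76.5 open 0.006 F [-0.7 -0.6  0.9] q [-0.7   0.63  0.1   2.22 -0.21  0.29 -1.75]
(374.4, 219.1, 80, -76.5) turn [-0.004  0.001  0.001] shift [-0.0009  0.0019  0.0761]
B 602.5 77.6 93.2 287 185 [241. 155.]
sB 540.0 116.2 91.9 208 60 [267. 182.]
sB 666.3 71.2 92.7 303 59 [312. 189.]
sB 605.4 72.5 92.1 312 59 [293. 191.]
```

View pics/v6.png

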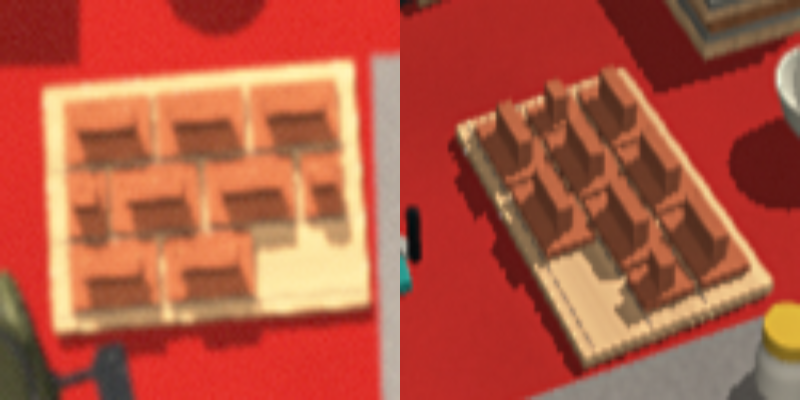

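The picture shows all tiles laid: starter row, then half-full-full-half, then two fulls in b2 and b1. I'll check each tile by its shaded rib face against the starter's.

```bash
cat >> h.py <<'E'
def ribs(d):
    b=cv2.resize(d["image"],None,fx=4,fy=4,interpolation=cv2.INTER_CUBIC).astype(int)
    m=((b[...,0]>95)&(b[...,0]<178)&(b[...,1]<95)&(b[...,0]-b[...,1]>50)&(b[...,1]-b[...,2]>12)).astype(np.uint8)
    k=np.zeros_like(m);k[125*4:195*4,203*4:299*4]=1;m=cv2.morphologyEx(m*k,cv2.MORPH_OPEN,np.ones((7,7),np.uint8))
    n,l,st,c=cv2.connectedComponentsWithStats(m);a=np.radians(2.9);U=np.array([[np.cos(a),np.sin(a)],[-np.sin(a),np.cos(a)]])
    for i in range(1,n):
        if st[i,4]<200: continue
        ys,xs=np.nonzero(l==i);w=plane(d,(np.c_[xs,ys]+.5)/4-.5,.035)*1000;w=(w-[598.6,71])@U.T
        e=np.linalg.eigh(np.cov(w.T))[1][:,1];print("rib board xy",w.mean(0).round(1),"yaw err deg",round(np.degrees(np.arctan2(e[0],e[1]))%180,1),st[i,4])
E
python3 - <<'E'
from h import *
ribs(r.snapshot("top"))
E
python3 -m pendant '[[[0,0,0],[0,0.001,0.04],0],[[0,0,0],[0,0.001,0.075],0],[[0,0,0],[0,0.001,0.075],0],[[0,0,0],[0,0.001,0.075],0]]'
python3 - <<'E'
from h import *
t=[(355.7+80*np.cos(np.radians(a)),296.9+80*np.sin(np.radians(a)),80,a) for a in(-70,-64,-58,-52,-46,-40,-34,-28,-22,-16,-13,-10)]
to(*t)
E
```

```text
rib board xy [ 44.  -99.7] yaw err deg 2.6 1700
rib board xy [43.2 -5.6] yaw err deg 4.9 1771
rib board xy [43.2 89.9] yaw err deg 5.6 1804
rib board xy [ -19.  -123.5] yaw err deg 57.5 680
rib board xy [-19.  -51.2] yaw err deg 2.3 1743
rib board xy [-19.4  43.7] yaw err deg 3.2 1660
rib board xy [-20.  113.3] yaw err deg 51.0 777
rib board xy [-80.5  -5.6] yaw err deg 3.4 1620
rib board xy [-81.   90.3] yaw err deg 3.2 1626
clock: 34.65
tool_pos: [0.3747, 0.2186, 0.0814]
eef_rot: [0.785, -0.619, 0.0, -0.002]
contact_force: [0.2, 0.0, 0.9]
opening: 0.006
t 34.6 tcp [374.7 218.6  81.4] yaw -76.5 open 0.006 F [0.2 0.  0.9] q [-0.65  0.79  0.03  2.26 -0.24  0.08 -1.73]
(np.float64(383.0616114660535), np.float64(221.72459033712732), 80, -70) turn [-0.003  0.001 -0.114] shift [-0.0011 -0.0089  0.0015]
(np.float64(390.7696917431262), np.float64(224.99647629606662), 80, -64) turn [-0.003  0.001 -0.219] shift [-0.0025 -0.0172  0.0015]
(np.float64(398.0935411386564), np.float64(229.0561523074859), 80, -58) turn [-0.003  0.001 -0.324] shift [-0.0047 -0.0252  0.0015]
(np.float64(404.9529180260
[... 468 characters left out ...]
0.743] shift [-0.0216 -0.0539  0.0016]
(np.float64(426.33580742871413), np.float64(259.3422749771287), 80, -28) turn [-0.003  0.    -0.847] shift [-0.0276 -0.0597  0.0016]
(np.float64(429.874708365343), np.float64(266.931472526727), 80, -22) turn [-0.003  0.    -0.952] shift [-0.0342 -0.0649  0.0017]
(np.float64(432.6009356750655), np.float64(274.84901153464006), 80, -16) turn [-0.003  0.    -1.057] shift [-0.0412 -0.0694  0.0017]
(np.float64(433.6496051828188), np.float64(278.90391565249075), 80, -13) turn [-0.003  0.    -1.109] shift [-0.0449 -0.0714  0.0017]
(np.float64(434.4846202409766), np.float64(283.00814578664557), 80, -10) turn [-0.003 -0.    -1.161] shift [-0.0487 -0.0732  0.0017]
```

Offsets from the starter's ribs are within about 2 mm for all tiles. Now I swing the lever along the arc.

```bash
python3 -m pendant '[[[0,0,-0.114],[-0.001,-0.009,0],0],[[0,0,-0.219],[-0.0025,-0.017,0],0],[[0,0,-0.324],[-0.0047,-0.025,0],0],[[0,0,-0.428],[-0.0078,-0.033,0],0],[[0,0,-0.533],[-0.0117,-0.0404,0],0],[[0,0,-0.638],[-0.0163,-0.0474,0],0],[[0,0,-0.743],[-0.0216,-0.0539,0],0],[[0,0,-0.847],[-0.0276,-0.0597,0],0],[[0,0,-0.952],[-0.0342,-0.0649,0],0],[[0,0,-1.057],[-0.0412,-0.0694,0],0]]'
python3 - <<'E'
from h import *
t=[(355.7+80*np.cos(np.radians(a)),296.9+80*np.sin(np.radians(a)),80,a) for a in(-13,-10,-7,-5)]
to(*t)
d=r.snapshot("top");s=r.snapshot("side")
save("v7",np.hstack([cv2.resize(d["image"][190:260,150:240],(450,350)),cv2.resize(s["image"][120:200,150:250],(350,350))]))
E
```

```text
clock: 35.65
tool_pos: [0.4332, 0.2731, 0.0837]
eef_rot: [0.991, -0.137, 0.002, 0.0]
contact_force: [-0.3, -2.7, -3.2]
opening: 0.001
t 35.6 tcp [433.2 273.1  83.7] yaw -15.8 open 0.001 F [-0.3 -2.7 -3.2] q [-0.6   0.82 -0.1   2.03  0.25  0.3  -1.18]
(np.float64(433.6496051828188), np.float64(278.90391565249075), 80, -13) turn [-0.    -0.005 -0.049] shift [-0.0011 -0.0057  0.0037]
(np.float64(434.4846202409766), np.float64(283.00814578664557), 80, -10) turn [-0.    -0.005 -0.101] shift [-0.0014 -0.0099  0.0037]
(np.float64(435.10369213130576), np.float64(287.1504525275882), 80, -7) turn [ 0.    -0.005 -0.153] shift [-0.002  -0.014   0.0037]
(np.float64(435.3955758473396), np.float64(289.9275405801873), 80, -5) turn [ 0.    -0.005 -0.188] shift [-0.0024 -0.0168  0.0037]
```

View pics/v7.png

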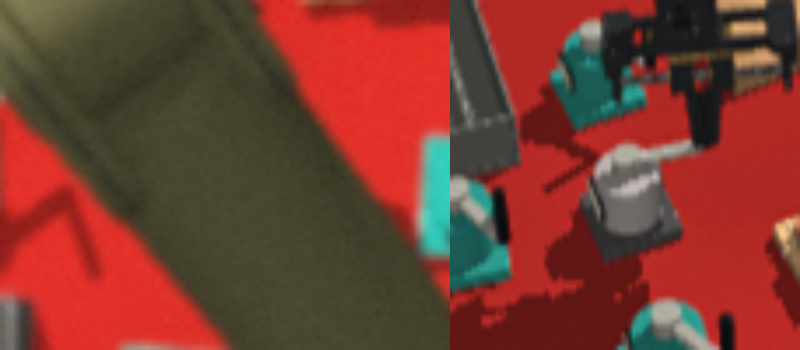

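The side view shows the fingers pushing the pin, with the lever nearly swung (arm end at crop (710,140)). I'll push on by force feel.

```bash
python3 -m pendant '[[[0,0,-0.05],[-0.001,-0.006,0.001],0],[[0,0,-0.07],[-0.001,-0.0075,0.001],0],[[0,0,-0.07],[-0.001,-0.0075,0.001],0]]'; python3 -m pendant '[[[0,0,-0.02],[-0.0004,-0.0025,0],0],[[0,0,-0.02],[-0.0004,-0.0025,0],0]]';  python3 -m pendant '[[[0,0,-0.03],[-0.0005,-0.003,0],0],[[0,0,-0.03],[-0.0005,-0.003,0],0]]'
python3 - <<'E'
from h import *
to()
E
```

```text
clock: 36.05
tool_pos: [0.4341, 0.283, 0.0814]
eef_rot: [0.995, -0.104, 0.002, -0.002]
contact_force: [0.5, -3.9, 2.6]
opening: 0.005
clock: 36.25
tool_pos: [0.434, 0.2851, 0.0808]
eef_rot: [0.996, -0.094, 0.002, -0.001]
contact_force: [-0.0, -5.3, 1.9]
opening: 0.004
clock: 36.45
tool_pos: [0.4342, 0.2857, 0.0807]
eef_rot: [0.997, -0.08, 0.002, 0.001]
contact_force: [1.6, -8.4, 5.5]
opening: 0.0
t 36.5 tcp [434.2 285.7  80.7] yaw -9.1 open 0.000 F [ 1.6 -8.4  5.5] q [-0.6   0.83 -0.12  2.01  0.3   0.32 -1.13]
```

```bash
python3 -m pendant '[[[0,0,0],[0,-0.003,0],0],[[0,0,0],[0,-0.003,0],0]]'; python3 -c "
from h import *
to(*[(355.7+80*np.cos(np.radians(a)),296.9+80*np.sin(np.radians(a)),80,a) for a in(-30,-50,-80)])
s=r.snapshot('side');save('v8',cv2.resize(s['image'][120:200,150:250],(500,400)))"
```

```text
clock: 36.65
tool_pos: [0.4343, 0.2862, 0.0807]
eef_rot: [0.997, -0.081, 0.001, 0.003]
contact_force: [1.8, -11.1, 9.1]
opening: 0.006
t 36.6 tcp [434.3 286.2  80.7] yaw -9.3 open 0.006 F [  1.8 -11.1   9.1] q [-0.6   0.83 -0.12  2.    0.3   0.33 -1.13]
(np.float64(424.9820323027551), np.float64(256.9), 80, -30) turn [ 0.005 -0.003  0.362] shift [-0.0044  0.0304  0.0009]
(np.float64(407.12300877492316), np.float64(235.61644455048173), 80, -50) turn [ 0.005 -0.004  0.711] shift [-0.0186  0.0543  0.001 ]
(np.float64(369.5918542133544), np.float64(218.11537975902334), 80, -80) turn [ 0.003 -0.005  1.235] shift [-0.0529  0.0776  0.001 ]
```

View pics/v8.png

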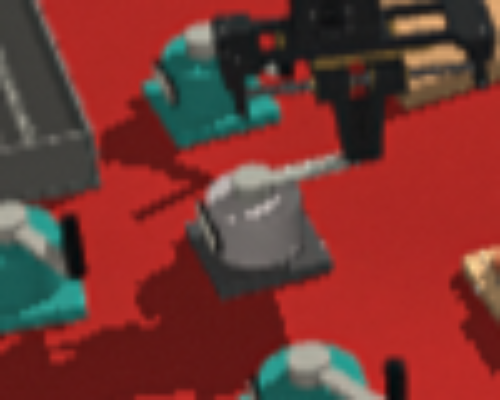

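The force climbs to 11 N with no further motion, so the lever is at its stop. I'll back off along the arc and lift clear.

```bash
python3 -m pendant '[[[0,0,0.12],[-0.001,0.011,0],0],[[0,0,0.24],[-0.0025,0.021,0],0],[[0,0,0.362],[-0.0044,0.0304,0],0],[[0,0,0.5],[-0.009,0.041,0],0],[[0,0,0.61],[-0.014,0.048,0],0],[[0,0,0.711],[-0.0186,0.0543,0],0],[[0,0,0.85],[-0.026,0.062,0],0],[[0,0,0.98],[-0.034,0.068,0],0],[[0,0,1.11],[-0.043,0.073,0],0],[[0,0,1.235],[-0.053,0.079,0],0]]'
python3 -m pendant '[[[0,0,0],[0,0.005,-0.04],0],[[0,0,0],[0,0.005,-0.09],0],[[0,0,0],[0,0.005,-0.12],0],[[0,0,0],[0,0.005,-0.12],0]]'
python3 - <<'E'
from h import *
to((420,-30,220,-30))
E
```

```text
clock: 37.7
tool_pos: [0.3696, 0.2238, 0.0802]
eef_rot: [0.766, -0.643, 0.0, -0.004]
contact_force: [-0.8, -0.4, -0.3]
opening: 0.004
clock: 38.1
tool_pos: [0.3662, 0.2235, 0.2035]
eef_rot: [0.768, -0.641, 0.001, -0.007]
contact_force: [-0.2, -0.2, -0.4]
opening: 0.002
t 38.1 tcp [366.2 223.5 203.5] yaw -79.7 open 0.002 F [-0.2 -0.2 -0.4] q [-0.77  0.53  0.18  2.2  -0.23  0.41 -1.8 ]
(420, -30, 220, -30) turn [-0.015  0.002 -0.867] shift [ 0.2589 -0.0077 -0.0184]
```

Now I'll move the arm aside and do a last check.

```bash
python3 -m pendant '[[[0,0,-0.12],[0.04,0,0],0],[[0,0,-0.24],[0.08,0,-0.01],0],[[0,0,-0.36],[0.12,0,-0.02],0],[[0,0,-0.48],[0.16,0,-0.02],0],[[0,0,-0.6],[0.2,0,-0.02],0],[[0,0,-0.72],[0.24,0,-0.02],0],[[0,0,-0.8],[0.26,0,-0.02],0],[[0,0,-0.8],[0.26,0,-0.02],0],[[0,0,-0.8],[0.26,0,-0.02],0]]'
python3 - <<'E'
from h import *
to()
d=r.snapshot("top");s=r.snapshot("side");ribs(d)
for o in blobs(d,300,398,140,236,60,.005):print(*o)
save("v9",np.hstack([cv2.resize(d["image"][110:280,110:340],(460,340)),cv2.resize(s["image"][120:260,150:360],(340,340))]))
E
```

```text
clock: 39.0
tool_pos: [0.4102, -0.0341, 0.2191]
eef_rot: [0.956, -0.293, 0.001, -0.003]
contact_force: [0.7, -0.7, -0.3]
opening: 0.005
t 39.0 tcp [410.2 -34.1 219.1] yaw -34.0 open 0.005 F [ 0.7 -0.7 -0.3] q [ 0.07  0.48 -0.14  2.21  0.13  0.46 -0.77]
rib board xy [ 44.  -99.5] yaw err deg 2.9 1699
rib board xy [43.3 -5.3] yaw err deg 5.2 1770
rib board xy [43.4 89.9] yaw err deg 5.5 1773
rib board xy [ -13.  -122.1] yaw err deg 1.9 353
rib board xy [-17.4 -48.4] yaw err deg 177.3 1459
rib board xy [-19.2  43.6] yaw err deg 3.0 1661
rib board xy [-20.3 113.3] yaw err deg 52.7 786
rib board xy [-80.4  -5.7] yaw err deg 3.2 1602
rib board xy [-80.9  90.5] yaw err deg 3.4 1642
```

View pics/v9.png

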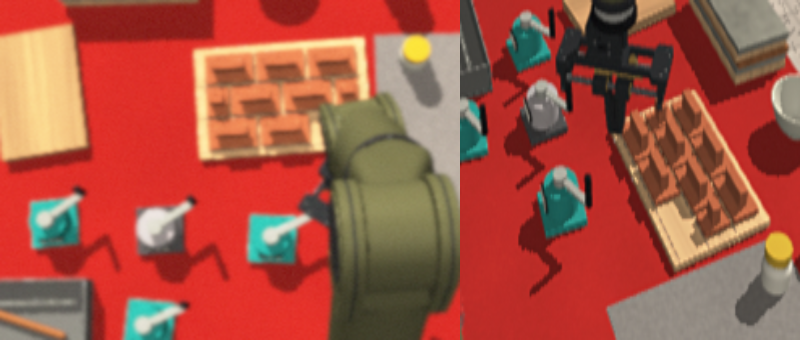

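The lever is back at rest, parallel to its neighbours at crop (160,230), and the tub is upright. The arm covers the right end of the board, so I'll shift away once more and re-measure.

```bash
python3 -m pendant '[[[0,0,0],[0.03,0.03,0],0],[[0,0,0],[0.06,0.06,0],0],[[0,0,0],[0.1,0.1,0],0],[[0,0,0],[0.13,0.13,0],0],[[0,0,0],[0.15,0.15,0],0],[[0,0,0],[0.15,0.15,0],0],[[0,0,0],[0.15,0.15,0],0]]'
python3 - <<'E'
from h import *
to()
d=r.snapshot("top");ribs(d)
for o in blobs(d,200,300,125,200,60,.017):print("B",*o)
E
```

```text
clock: 39.8
tool_pos: [0.4511, -0.2418, 0.2188]
eef_rot: [0.957, -0.292, 0.001, -0.003]
contact_force: [-0.6, 0.7, 0.1]
opening: 0.005
t 39.8 tcp [ 451.1 -241.8  218.8] yaw -33.9 open 0.005 F [-0.6  0.7  0.1] q [ 0.53  0.58 -0.19  1.93  0.17  0.64 -0.36]
rib board xy [  44.1 -100.2] yaw err deg 4.2 1696
rib board xy [43.2 -5.3] yaw err deg 5.6 1797
rib board xy [43.1 90. ] yaw err deg 5.3 1793
rib board xy [ -19.1 -123.7] yaw err deg 61.2 668
rib board xy [-19.3 -50.5] yaw err deg 0.1 1750
rib board xy [-19.4  43.8] yaw err deg 3.7 1671
rib board xy [-20.4 113. ] yaw err deg 52.2 795
rib board xy [-80.4  -5.7] yaw err deg 4.4 1618
rib board xy [-81.2  90.3] yaw err deg 3.3 1620
B 602.6 77.4 93.2 287 184 [242. 154.]
```

```bash
python3 -c "
from plant import r
print(r.finish_job())"
```

```text
the job is handed in; nothing more can be done
None
```

The job is handed in at about 40 s on the robot's clock; no verdict was reported.

**Tiles:** There were four full tiles. I laid the middle course as half, full, full, half, then put the other two fulls in the near course at b2 and b1.

**Lever:** I swung the grey counter's lever until the force climbed to 11 N with no further motion. It then sprang back to rest. The turquoise counters were left alone.

**Last checks:**
- **Position:** Measured against the starter's ribs, all full tiles were within about 2 mm of their places. The a0 half was also close; the a3 half came out about 3 mm off. Its reading is biased by its small shaded rib face, and a hull measurement just after it was placed gave 1.2 mm.
- **Yaw:** The a1 tile's reading varied between 2.3° and 0.1°, while the starter tiles read 3 to 6°. I put this down to noise, because it was released at tool yaw 3.0° against the board's 2.9°. The rib-face yaw numbers for the halves are meaningless.
- **Tub and robot:** The tub stands upright, and the arm was clear of everything.

One slip: I gripped the first half by its rib ends, because I took its short side for the wrong axis. The hold was sound, so I placed both halves that way.

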